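Fit the blue vent filter to the casting chamber

ROBOT

A 7-joint arm with a two-finger parallel gripper is mounted at the origin on the work surface. World frame = base frame: x ahead of the robot, y to its left, z up, the work surface at z = 0. Lengths are in m, angles in rad, forces in N, time in s.
With the tool pointing down it reaches from about 0.425 to 0.95 m from the base axis. Payload 4.7 kg.
Tool frame: the origin (TCP) lies midway between the tips of the shut fingers; the grasp point (between the pads) lies robot.grip_point_offset behind it (robot.grip_point_offset is the distance from the TCP to the grasp point, in m); z points along the fingers, y is the direction in which the jaws open and shut (so a half turn about z gives the same grasp; the last joint's range is limited). The gripper opens to 87 mm and grips with 3 to 60 N. Pads are 19 mm wide; open, the fingers measure 117 mm over their backs; the gripper's body (75 mm by 190 mm) begins 51 mm behind the grasp point.
Start: joints at [-1.359, 0.469, -0.049, 1.532, 0.024, 1.141, -0.082], TCP at [0.161, 0.656, 0.223] pointing down, gripper open.
Joint ranges: [-2.59, 2.59], [-0.33, 1.99], [-1.39, 1.29], [0.1, 2.45], [-1.04, 4.18], [0.21, 1.99], [-2.66, 2.66]. Speed limits (rad/s): [2.57, 2.57, 3.14, 3.14, 3.14, 3.14, 3.14].

INTERFACE

Orientations are given as [roll, pitch, yaw] about the fixed x, y, z axes, in that order (R = Rz(yaw) Ry(pitch) Rx(roll)).
In Python, from workcell import robot gives the robot as it stands.
- The arm moves only by the tool send_rows, never from a script. Its argument "deltas" is a list of rows, each a list of 2 entries, a list of its own where there are three numbers: the shift along the world's x, y, z normalised to -1 to 1, where 1 is 0.4 m, then the turn, a rotation vector about the world's x, y, z normalised to -1 to 1, where 1 is 360 degrees. In form: [[[x, y, z], [ax, ay, az]], ...]. A call has 1 to 8 rows; each row is the pose to reach, as a shift and turn from the pose commanded when the call began, turning the shorter way round; what a row does not reach only later rows make up. A row lasts 1/10 s, in which the tool goes at most 50 mm and 8.59 degrees, less where a joint would pass 70% of its speed; a pose out of reach is approached as far as the arm can. A call with a number of a shift or a turn outside -1 to 1 is refused whole. A call with a gripper value outside its range is refused whole. "grip" is the closure, from -1 (fully open) to 1 (shut), so that 0 is half open, set as the call begins (left out, the last holds). The fingers move at their own pace and stop on an object; the grip force is fixed at half the most. Time passes only in rows, so rows that repeat a pose let the fingers close. It gives the time, the measured TCP pose, the force and the opening at its end, in the units of the state.
- robot.state(): the state, without advancing time (a new reading comes with each control period).
- robot.snapshot(name): name is "scene" or "top" or "wrist"; returns a dict with "frame" (480x640x3 uint8, red, green, blue), "intrinsics" (3x3 intrinsics, pixels), "R" (3x3) and "t" (3): a world point X has camera coordinates R X + t; the wrist camera has in their place "hand_eye" (4x4, takes a point from camera to tool coordinates, whose origin is the TCP and whose axes are the flange's). Camera axes: x right, y down, z forward; pixel columns grow to the right and rows downward; lengths in m; the calibration is good to about 2 mm. The wrist camera is an equidistant fisheye: a pixel r from the principal point sees the ray r / f radians off the axis. A picture is of the moment at which its call begins: read the wrist's pose just before it. There is no depth.
- robot.close_job(): hands the job in, once; it reports no verdict.
The state is a dict: "time": time; "joints": joint angles; "qvel": joint speeds; "effort": joint torques, N m; "ee_pos": TCP position; "eef_rot": TCP orientation; "wrist_force": force on the tool from outside, world axes, zero at the start; "torque": the same for the moment, N m; "grip_width": opening from 0.0 (shut) to 1.0 (fully open).
Only numpy, scipy, OpenCV 4.12 (cv2) and the standard library are available. Lean on these libraries where they do the work, as an engineer would, in place of code of your own. Each camera call takes 0.05 s, during which the arm holds its last target.

TASK

Take the filter tube with the blue collar out of the rack and push it, foot first, into the slanted push-fit port on the casting chamber: past the stiff seal and on until you feel it come up firmly against the stop inside, but do not ram it. Then let go and swing the red-tipped vent valve lever on the chamber all the way over, away from the robot, so that the filter stays fully home and everything else is left where it stands.

Things in the scene. Friction and masses are not known exactly. Their poses are not given: they have to be found in the camera images.
- filter_blue_mid (a point): Centre (65 mm above the foot) of the loose filter tube with the BLUE collar: 130 mm long, about 40 g, upright in one of the rack's holes; z runs foot to top. White tube 16 mm in diameter up to 70 mm (last 3 mm of the foot taper to 13 mm); blue collar 22 mm in diameter from 70 to 100 mm, the place to grip (20 mm above this point); clear 16 mm stub above it.
- filter_blue_foot (a point): Centre of the foot (lower end) of the blue-collared tube; z runs up the tube to its top.
- filter_red: Same tube with a red collar, in another hole of the rack; origin at its foot. Leave it alone.
- filter_yellow: Same tube with a yellow collar, in another hole of the rack; origin at its foot. Leave it alone.
- rack: Fixed wooden rack block 70 (x) x 180 (y) x 40 mm high, origin at the centre of its underside. Three 18 mm holes in a row along its y at -60, 0 and +60 mm, 30 mm deep (floor 10 mm above the table). A tube in it sticks out 100 mm, its collar from 80 to 110 mm above the table.
- chamber: Fixed clear casting chamber with an aluminium lid, 224 (x) x 254 (y) x 90 mm high, origin at the centre of its underside. On the lid: the slanted port (mouth at x -30, y +50, z 135 mm in this frame), the vent valve (x -20, y -65 mm), and a low round gauge (x 65, y 60 mm, up to 113 mm high).
- port_mouth (a point): Centre of the mouth of the fixed brass push-fit port with a blue rim, 29 mm across outside (34 mm lower down). z points out of the bore, 35 degrees from vertical, leaning to the chamber's +y side; insert along -z. Bore 17.5 mm in diameter with a 2.5 mm wide 45 degree lead-in. A seal ring 14 mm down meets the foot and slides on ahead of it with about 9 N of drag, staying where pushed.
- stop: Fixed steel stop pin, 7 mm in diameter, hidden behind the seal ring, its top 21 to 29 mm below the mouth, differently each time. Origin at the centre of its top face, on which the tube's foot must come to bear; z points out of the bore. A firm push (10 N over the seal's drag) is right; more than 60 N is ramming.
- valve (a joint): Vent valve lever angle in rad: 0 = leaning 29 degrees to the chamber's -x side (shut), 1.0 = leaning 29 degrees to its +x side (fully open). Starts at 0 to 0.15. Hinge along the chamber's y, at x -20, y -65, z 112 mm in the chamber's frame; stiff enough to stay where left, moved by about 1 N at the tip.
- valve_tip (a point): Centre of the red ball, 26 mm in diameter, at the end of the vent valve lever, 80 mm from its hinge. The lever rod is 10 mm in diameter.
- tub: Loose white plastic tub, 100 mm across and 95 mm high, origin under it. Bystander.
- jug: Loose clear plastic jug, 86 mm across and 120 mm high, with a handle, origin under it. Bystander.
- bottle: Loose black bottle with a red label, 56 mm across and 150 mm high, origin under it. Bystander.
- cast: Loose small white plaster figure, 60 mm across and 73 mm high, origin under it. Bystander.
There are look-alikes about, which are no part of the job. Leave any green or purple look-alike of the part that bears filter_blue_mid alone.

How it is judged:
By the outcome, as a careful person would: the job done as asked, in the order asked, and still so for the second after the job is handed in, with the robot touching nothing.
It also fails if it takes over 58 s, if anything falls off the work surface, if the arm or the gripper's body presses on something with over 40 N, if the wrist force passes 120 N, or if a joint passes its speed limit or range.

## Working session

There is one attempt and no reset: what is moved stays moved. The work goes in short steps, Python scripts to look and compute and a tool call to move; the robot and the scene stay as the last step left them, time stands still between calls to the robot, and variables do not carry over. Pictures are saved under pics/ and viewed, and the job is handed in when it is done.

Besides the shell and the picture viewer there is one more tool, called after ">>>" by a JSON object that holds its "name" and its "arguments". send_rows: Moves the arm, as the interface text tells. Scaled input: -1 to 1 covers 0.4 m each way for a shift and 360 degrees each way for a turn. Its arguments: {"type":"object","properties":{"deltas":{"type":"array","items":{"type":"array"}},"grip":{"type":"number"}},"required":["deltas"]}

```bash
ls; mkdir -p pics
python3 - <<'E'
from workcell import robot
import cv2,numpy as np,pickle
print(robot.state()); print(robot.grip_point_offset)
d={}
for n in("scene","top","wrist"):
    s=robot.snapshot(n);d[n]=s
    cv2.imwrite(f"pics/{n}0.png",s["frame"][:,:,::-1]); print(n,{k:v for k,v in s.items() if k!="frame"})
pickle.dump(d,open("d0.pkl","wb"))
E
```

```text
pics
{'time': 0.0, 'joints': array([-1.35889265,  0.46949095, -0.04857056,  1.53371741,  0.0241161 ,
        1.14100743, -0.08229008]), 'qvel': array([ 0.00161415, -0.00112904, -0.00019786, -0.00021189,  0.00116554,
       -0.00097784, -0.00035829]), 'effort': array([ 2.80962240e-04, -5.07989001e+01, -8.04501073e-02, -2.36159706e+01,
       -6.13058405e-02,  3.80992494e-02,  2.00145619e-04]), 'ee_pos': array([0.1608391 , 0.65492244, 0.22145606]), 'eef_rot': array([-3.13955814e+00,  1.01506875e-04,  2.90081612e+00]), 'wrist_force': array([-0.20856806, -0.2586425 , -0.34539772]), 'torque': array([-0.00563875, -0.01686085, -0.00241416]), 'grip_width': 1.0026409795035887}
0.0187
scene {'intrinsics': array([[516.94887389,   0.        , 316.23053197],
       [  0.        , 516.94887389, 250.33455417],
       [  0.        ,   0.        ,   1.        ]]), 'R': array([[ 0.5247357 ,  0.85120495, -0.01012817],
       [ 0.51073546, -0.32432302, -0.79621848],
       [-0.68102991,  0.41263145, -0.60492442]]), 't': array([-0.24576912, -0.19670014,  1.51134908])}
top {'intrinsics': array([[536.69755
[... 171 characters left out ...]
6499, -0.02407585],
       [-0.98901303, -0.00584199, -0.14771289],
       [ 0.14752276,  0.02521471, -0.9887372 ]]), 't': array([-0.04195064,  0.56623147,  1.4592702 ])}
wrist {'intrinsics': array([[371.64829954,   0.        , 324.80065622],
       [  0.        , 371.64829954, 243.94719797],
       [  0.        ,   0.        ,   1.        ]]), 'hand_eye': array([[-2.68441078e-04, -9.67416586e-01, -2.53189806e-01,
         6.86214026e-02],
       [ 9.99999955e-01, -2.25752722e-04, -1.97654635e-04,
        -1.17299751e-03],
       [ 1.34056084e-04, -2.53189848e-01,  9.67416603e-01,
        -1.62302005e-01],
       [ 0.00000000e+00,  0.00000000e+00,  0.00000000e+00,
         1.00000000e+00]])}
```

View pics/scene0.png

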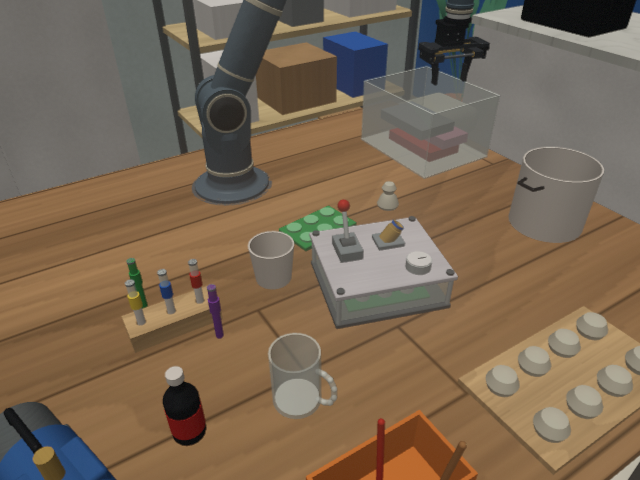

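View pics/top0.png

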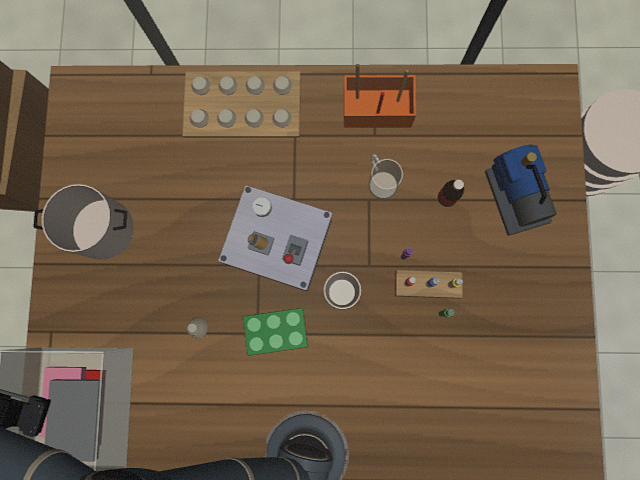

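View pics/wrist0.png

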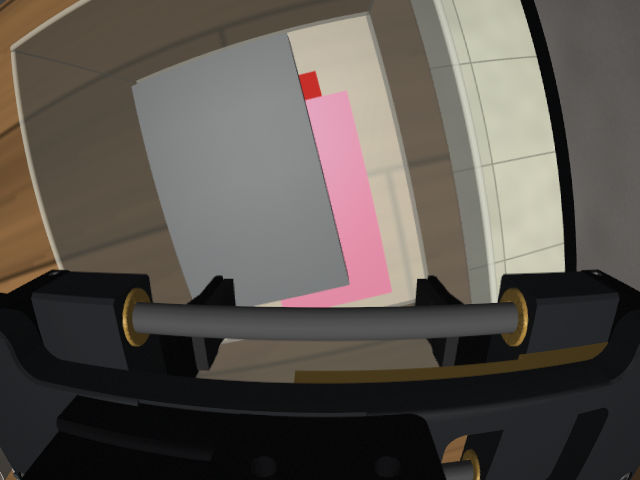

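The blue tube is in the middle rack hole, at about scene (166,290) and top (433,282). The chamber port is at scene (390,233) and top (258,241). The red ball is at scene (343,205) and top (288,259). I'll zoom in on these.

Run:
```python
import pickle,cv2,numpy as np
d=pickle.load(open("d0.pkl","rb"))
def crop(n,x0,y0,w,h,k,o):
    f=d[n]["frame"][y0:y0+h,x0:x0+w,::-1]
    return cv2.imwrite(o,cv2.resize(f,None,fx=k,fy=k,interpolation=cv2.INTER_CUBIC))
crop("scene",300,190,160,120,5,"pics/a.png")
crop("scene",110,250,130,100,6,"pics/b.png")
crop("top",210,180,130,115,6,"pics/c.png")
crop("top",385,235,90,90,6,"pics/e.png")
```

```text
(no output)
```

View pics/a.png

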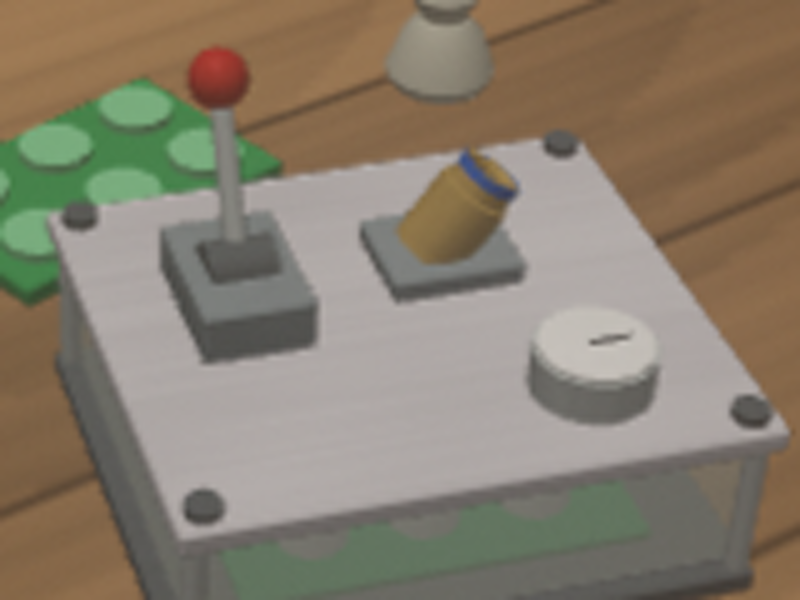

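View pics/b.png

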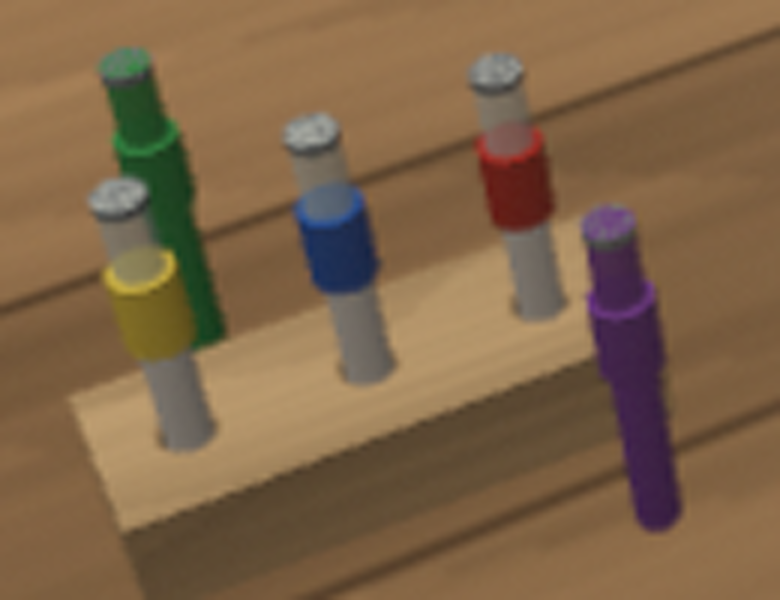

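View pics/c.png

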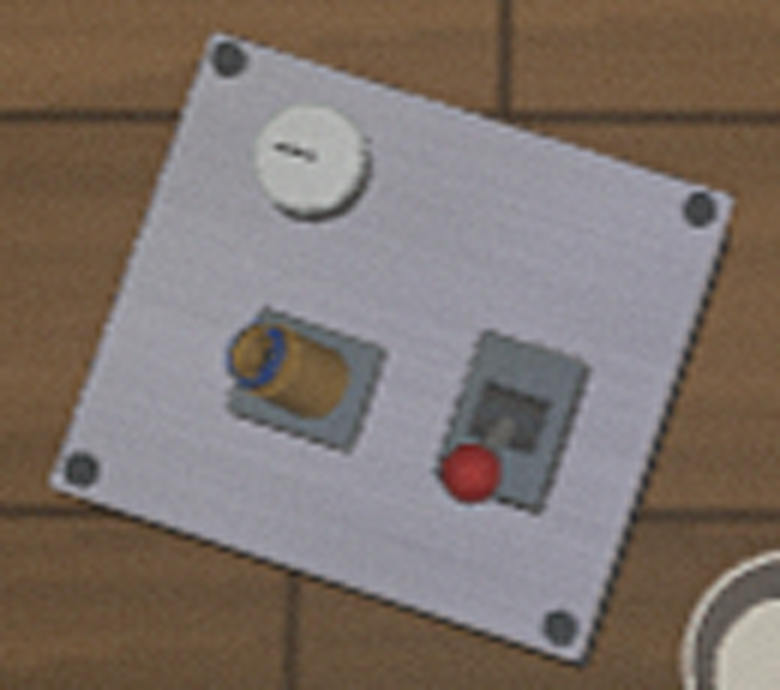

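View pics/e.png

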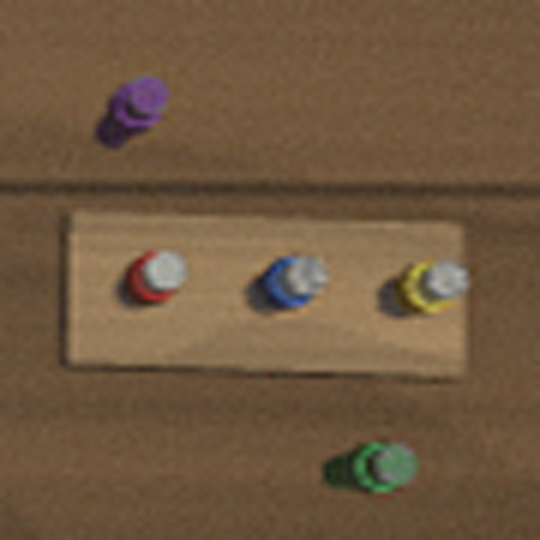

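```bash
cat > h.py <<'E'
import pickle,cv2,numpy as np
from scipy.optimize import least_squares
d=pickle.load(open("d0.pkl","rb"))
def proj(n,X):
    s=d[n]; c=np.asarray(X)@s["R"].T+s["t"]; p=c@s["intrinsics"].T; return p[...,:2]/p[...,2:]
CR={'a':("scene",300,190,5),'b':("scene",110,250,6),'c':("top",210,180,6),'e':("top",385,235,6)}
def px(k,u,v):
    n,x,y,f=CR[k]; return n,np.array([x+(u+.5)/f-.5,y+(v+.5)/f-.5])
def tri(obs,z=None):
    o=[px(*q) for q in obs]
    r=least_squares(lambda X:np.concatenate([proj(n,X)-p for n,p in o]),[.6,0,.1])
    return r.x,r.fun
def ground(q,z):
    n,p=px(*q); r=least_squares(lambda X:proj(n,np.r_[X,z])-p,[.6,0]); return r.x
def rz(a): c,s=np.cos(a),np.sin(a); return np.array([[c,-s,0],[s,c,0],[0,0,1]])
E
python3 - <<'E'
from h import *
np.set_printoptions(precision=4,suppress=True)
for n in("scene","top"): print(n,-d[n]["R"].T@d[n]["t"])
for nm,o in dict(bluetop=[('b',312,132),('e',306,274)],redtop=[('b',497,72),('e',165,271)],yeltop=[('b',120,197),('e',447,279)],ball=[('a',218,77),('c',471,473)],mouth=[('a',489,175),('c',256,355)],gauge=[('a',595,342),('c',311,160)]).items(): print(nm,*tri(o))
# chamber fit
cor=np.array([[112,127,90],[112,-127,90],[-112,-127,90],[-112,127,90]])/1000
obs=[[('c',213,35),],[('c',735,200),('a',787,435)],[('c',583,663),('a',183,540)],[('c',52,485),('a',50,222)],]
obs[0].append(('a',787,435)); obs[1]=[('c',735,200),('a',183,540)]; obs[2]=[('c',583,663),('a',50,222)]; obs[3]=[('c',52,485),('a',580,142)]
th=np.radians(35)
extra=[(np.array([65,60,113])/1000,[('a',595,342),('c',311,160)]),(np.array([-30,50,135])/1000,[('a',489,175),('c',256,355)])]
def res(q):
    T=lambda p: rz(q[2])@p+np.r_[q[:2],0]
    r=[]
    for p,os in list(zip(cor,obs))+extra:
        for o in os:
            n,x=px(*o); r.append(proj(n,T(p))-x)
    return np.concatenate(r)
f=least_squares(res,[.6,0.1,-.3]);print(f.x,np.degrees(f.x[2]),f.fun)
q=f.x;T=lambda p: rz(q[2])@np.array(p)+np.r_[q[:2],0]
print("mouth",T([-.03,.05,.135]),"axis",rz(q[2])@[0,np.sin(th),np.cos(th)],"hinge",T([-.02,-.065,.112]))
for c in [(72,215),(462,225),(465,378),(68,366)]: print("rack",ground(('e',)+c,.04))
E
```

```text
scene [ 1.2587 -0.4782  0.7551]
top [ 0.3451 -0.0754  1.5255]
bluetop [ 0.4656 -0.338   0.1392] [-0.1034  0.004  -0.1392 -0.0395]
redtop [ 0.4666 -0.2777  0.1382] [-0.1587  0.0087 -0.2045 -0.0676]
yeltop [ 0.464  -0.3978  0.1388] [-0.1876  0.0042 -0.2634 -0.0626]
ball [0.5141 0.0393 0.1841] [-0.0169  0.0023 -0.0179 -0.0107]
mouth [0.5726 0.1398 0.132 ] [-0.1274  0.0208 -0.1322 -0.0925]
gauge [0.6655 0.1212 0.111 ] [-0.2986  0.0511 -0.3313 -0.2424]
[ 0.5872  0.0829 -0.3106] -17.794536079589008 [ 0.1945 -1.563   1.12   -0.6884  0.5928 -1.1715 -1.2428 -0.0222 -0.1584
 -0.3321 -1.4798 -2.2415 -0.5305 -0.07   -1.0553 -2.2077  0.0211 -0.0647
 -0.0064 -1.1042  0.3551 -0.83   -0.2359 -0.7994]
mouth [0.574  0.1397 0.135 ] axis [0.1753 0.5461 0.8192] hinge [0.5483 0.0271 0.112 ]
rack [ 0.5006 -0.2502]
rack [ 0.4973 -0.4291]
rack [ 0.4271 -0.4284]
rack [ 0.4311 -0.2476]
```

>>> {"name": "send_rows", "arguments": {"deltas": [[[0,0,0.12],[0,0,0]],[[0,0,0.24],[0,0,0]],[[0,0,0.36],[0,0,0]],[[0.1,-0.06,0.36],[0,0,-0.02]],[[0.2,-0.14,0.36],[0,0,-0.04]],[[0.32,-0.24,0.36],[0,0,-0.06]],[[0.44,-0.34,0.36],[0,0,-0.08]],[[0.56,-0.44,0.36],[0,0,-0.1]]], "grip": 0}}

```text
time: 0.95
ee_pos: [0.3564, 0.5027, 0.3664]
eef_rot: [-3.141, -0.0, 2.267]
wrist_force: [0.3, -0.0, 0.9]
grip_width: 0.511
```

>>> {"name": "send_rows", "arguments": {"deltas": [[[0.1,-0.1,0],[0,0,-0.01]],[[0.2,-0.2,0],[0,0,-0.02]],[[0.3,-0.3,0],[0,0,-0.04]],[[0.4,-0.42,0],[0,0,-0.06]],[[0.45,-0.54,0],[0,0,-0.08]],[[0.48,-0.66,0],[0,0,-0.1]],[[0.5,-0.78,0],[0,0,-0.1117]],[[0.5,-0.9,0],[0,0,-0.1117]]]}}

```text
time: 1.75
ee_pos: [0.5533, 0.1697, 0.366]
eef_rot: [-3.141, 0.001, 1.569]
wrist_force: [1.4, 0.7, 0.2]
grip_width: 0.5
```

>>> {"name": "send_rows", "arguments": {"deltas": [[[0,-0.12,0],[0,0,0]],[[-0.04,-0.24,0],[0,0,0]],[[-0.08,-0.36,0],[0,0,0]],[[-0.12,-0.48,0],[0,0,0]],[[-0.16,-0.6,0],[0,0,0]],[[-0.2,-0.72,0],[0,0,0]],[[-0.24,-0.84,0],[0,0,0]],[[-0.27,-0.96,0],[0,0,0]]]}}

```text
time: 2.55
ee_pos: [0.444, -0.2109, 0.3667]
eef_rot: [3.141, -0.001, 1.571]
wrist_force: [2.0, -0.3, -0.0]
grip_width: 0.498
```

>>> {"name": "send_rows", "arguments": {"deltas": [[[0,0,0],[0,0,0]],[[0,0,0],[0,0,0]],[[0,0,0],[0,0,0]]]}}

```text
time: 2.85
ee_pos: [0.4459, -0.2078, 0.3663]
eef_rot: [-3.141, -0.001, 1.573]
wrist_force: [-0.3, -0.5, -0.3]
grip_width: 0.5
```

>>> {"name": "send_rows", "arguments": {"deltas": [[[0.02,-0.1,0],[0,0,0]],[[0.04,-0.2,-0.05],[0,0,0]],[[0.049,-0.325,-0.15],[0,0,0]],[[0.049,-0.325,-0.25],[0,0,0]],[[0.049,-0.325,-0.3],[0,0,0]],[[0.049,-0.325,-0.3],[0,0,0]],[[0.049,-0.325,-0.3],[0,0,0]],[[0.049,-0.325,-0.3],[0,0,0]]]}}

```text
time: 3.65
ee_pos: [0.4666, -0.3389, 0.2483]
eef_rot: [3.139, 0.001, 1.573]
wrist_force: [-0.1, -0.2, 0.5]
grip_width: 0.502
```

```bash
cat >> h.py <<'E'
from scipy.spatial.transform import Rotation as Ro
def wproj(s,st,X):
    Rt=Ro.from_euler('xyz',st["eef_rot"]).as_matrix(); p=(np.atleast_2d(X)-st["ee_pos"])@Rt
    H=s["hand_eye"]; c=(p-H[:3,3])@H[:3,:3]; K=s["intrinsics"]
    th=np.arctan2(np.hypot(c[:,0],c[:,1]),c[:,2]); ph=np.arctan2(c[:,1],c[:,0])
    return np.c_[K[0,0]*th*np.cos(ph)+K[0,2],K[1,1]*th*np.sin(ph)+K[1,2]]
def shot(n,o,pts=None):
    from workcell import robot
    st=robot.state(); s=robot.snapshot(n); f=s["frame"][:,:,::-1].copy()
    cv2.imwrite(o+"_raw.png",f); pickle.dump((st,s),open(o.replace("pics/","")+".pkl","wb"))
    if pts is not None:
        for u in (wproj(s,st,pts) if n=="wrist" else proj(n,np.atleast_2d(pts))): cv2.drawMarker(f,tuple(int(round(a)) for a in u),(0,255,0),0,8,1)
    cv2.imwrite(o+".png",f); return st,s
E
python3 - <<'E'
from h import *
st,s=shot("wrist","pics/w1",[[.4655,-.338,.14],[.4655,-.338,.11],[.4666,-.2777,.14],[.464,-.3978,.14]])
print(st["ee_pos"],st["eef_rot"],st["joints"])
E
```

```text
[ 0.4665687  -0.33891766  0.24828263] [3.13863805e+00 1.11236842e-03 1.57289656e+00] [-0.05231722  0.34738588  0.79155969  1.77772053 -0.27278969  1.12645938
  0.82950046]
```

View pics/w1.png

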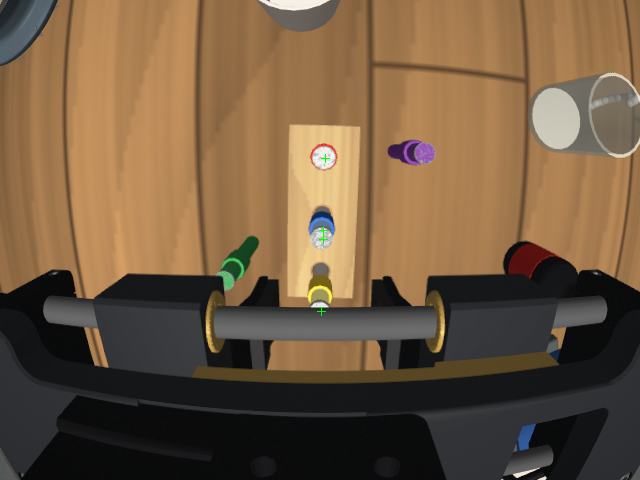

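>>> {"name": "send_rows", "arguments": {"deltas": [[[-0.0025,0.0025,-0.1],[0,0,0]],[[-0.0025,0.0025,-0.2],[0,0,0]],[[-0.0025,0.0025,-0.28],[0,0,0]],[[-0.0025,0.0025,-0.34],[0,0,0]],[[-0.0025,0.0025,-0.39],[0,0,0]],[[-0.0025,0.0025,-0.425],[0,0,0]],[[-0.0025,0.0025,-0.425],[0,0,0]],[[-0.0025,0.0025,-0.425],[0,0,0]]]}}

```text
time: 4.5
ee_pos: [0.4648, -0.3387, 0.0777]
eef_rot: [3.14, 0.001, 1.571]
wrist_force: [0.3, -0.0, -0.4]
grip_width: 0.5
```

>>> {"name": "send_rows", "arguments": {"deltas": [[[0,0,0],[0,0,0]],[[0,0,0],[0,0,0]],[[0,0,0],[0,0,0]],[[0,0,0],[0,0,0]],[[0,0,0],[0,0,0]]], "grip": 1}}

```text
time: 5.0
ee_pos: [0.4643, -0.3385, 0.077]
eef_rot: [3.141, 0.0, 1.571]
wrist_force: [-0.5, 0.2, 2.9]
grip_width: 0.242
```

>>> {"name": "send_rows", "arguments": {"deltas": [[[0,0,0.05],[0,0,0]],[[0,0,0.12],[0,0,0]],[[0,0,0.22],[0,0,0]],[[0,0,0.34],[0,0,0]],[[0,0,0.46],[0,0,0]],[[0,0,0.58],[0,0,0]],[[0,0,0.64],[0,0,0]],[[0,0,0.64],[0,0,0]]]}}

```text
time: 5.8
ee_pos: [0.4652, -0.3398, 0.3365]
eef_rot: [3.135, 0.003, 1.571]
wrist_force: [0.7, -0.6, -1.5]
grip_width: 0.242
```

Run:
```python
from h import *
np.set_printoptions(precision=4,suppress=True)
st,s=shot("wrist","pics/w2"); st,s=shot("scene","pics/s2")
p,e=st["ee_pos"],st["eef_rot"];print(p,e,st["wrist_force"])
R=Ro.from_euler('xyz',e)
yaw=-.3106;th=np.radians(35);C=rz(yaw)
z=C@[0,-np.sin(th),-np.cos(th)];y=C@[1,0,0];x=np.cross(y,z)
Rt=np.c_[x,y,z]; rv=(Ro.from_matrix(Rt)*R.inv()).as_rotvec()
print("rotvec norm",rv/2/np.pi,np.degrees(np.linalg.norm(rv)),"euler",Ro.from_matrix(Rt).as_euler('xyz'))
m=np.array([.574,.1397,.135]);a=-z
for h in(.12,.06,.04): 
  t=m+a*(h+.067);print(h,t,(t-p)/.4)
```

```text
[ 0.4643 -0.3387  0.3339] [3.1386 0.0009 1.5707] [-0.1796  0.9049 -0.0396]
rotvec norm [-0.0962  0.0155 -0.048 ] 39.11418696321323 euler [3.1416 0.6109 1.2602]
0.12 [0.6068 0.2418 0.2882] [ 0.3561  1.4512 -0.1143]
0.06 [0.5963 0.2091 0.239 ] [ 0.3298  1.3693 -0.2371]
0.04 [0.5928 0.1981 0.2226] [ 0.321   1.342  -0.2781]
```

View pics/w2.png

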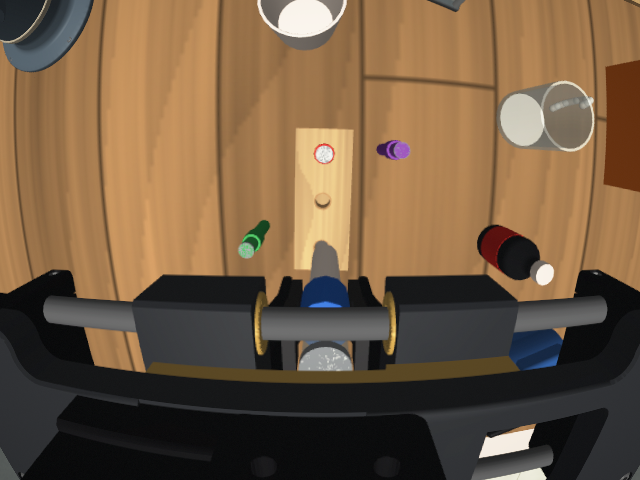

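View pics/s2.png

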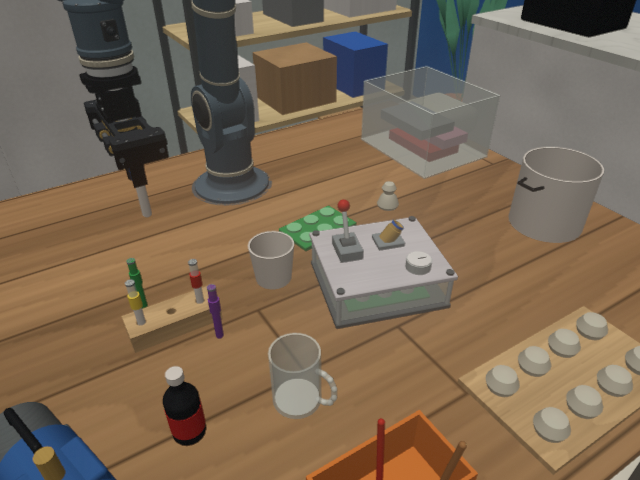

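>>> {"name": "send_rows", "arguments": {"deltas": [[[0.08,0.1,0.02],[0,0,0]],[[0.16,0.22,0.04],[0,0,0]],[[0.22,0.34,0.04],[0,0,0]],[[0.28,0.46,0.04],[-0.015,0.002,-0.007]],[[0.32,0.58,0.04],[-0.03,0.005,-0.015]],[[0.34,0.7,0.04],[-0.05,0.008,-0.025]],[[0.36,0.82,0.04],[-0.07,0.011,-0.035]],[[0.36,0.94,0.04],[-0.08,0.013,-0.04]]]}}

```text
time: 6.7
ee_pos: [0.6071, 0.0307, 0.3451]
eef_rot: [-3.12, 0.513, 1.324]
wrist_force: [0.6, -0.2, -1.0]
grip_width: 0.239
```

```bash
cat > plan.py <<'E'
from h import *
from workcell import robot
np.set_printoptions(precision=4,suppress=True)
def plan(hs,m=(.574,.1397,.135),yaw=-.3106,L=.067):
    st=robot.state();p,e=st["ee_pos"],st["eef_rot"];print(p,e,"F",st["wrist_force"],"j",st["joints"])
    R=Ro.from_euler('xyz',e);th=np.radians(35);C=rz(yaw)
    z=C@[0,-np.sin(th),-np.cos(th)];y=C@[1,0,0];x=np.cross(y,z)
    Rt=np.c_[x,y,z]; rv=(Ro.from_matrix(Rt)*R.inv()).as_rotvec()
    print("rv",rv/2/np.pi,"tool z",R.as_matrix()[:,2],"want",z)
    foot=p+R.as_matrix()[:,2]*L; f=C.T@(foot-m); print("foot in chamber axes rel mouth",f,"along axis",f@[0,np.sin(th),np.cos(th)],"perp",f@[1,0,0],f@[0,np.cos(th),-np.sin(th)])
    for h in hs: t=np.array(m)-z*(h+L);print(h,t,(t-p)/.4)
E
python3 -c "
from plan import *
plan([.12,.05])"
```

```text
[0.6071 0.0307 0.3451] [-3.1196  0.513   1.3237] F [ 0.6152 -0.2348 -0.967 ] j [-0.8584  0.5076  0.8201  1.4591  0.1141  1.5129 -0.3404]
rv [-0.0158  0.0014 -0.0082] tool z [-0.1413 -0.4704 -0.8711] want [-0.1753 -0.5461 -0.8192]
foot in chamber axes rel mouth [ 0.0655 -0.1266  0.1518] along axis 0.05170971775349 perp 0.06547678512231107 -0.1907551162822883
0.12 [0.6068 0.2418 0.2882] [-0.0008  0.5279 -0.1424]
0.05 [0.5945 0.2036 0.2308] [-0.0315  0.4323 -0.2857]
```

>>> {"name": "send_rows", "arguments": {"deltas": [[[0,0.1,0],[-0.003,0,-0.002]],[[0,0.2,0],[-0.008,0.001,-0.004]],[[0,0.3,0],[-0.012,0.001,-0.006]],[[0,0.4,-0.05],[-0.0158,0.0014,-0.0082]],[[0,0.48,-0.1],[-0.0158,0.0014,-0.0082]],[[0,0.528,-0.142],[-0.0158,0.0014,-0.0082]],[[0,0.528,-0.142],[-0.0158,0.0014,-0.0082]],[[0,0.528,-0.142],[-0.0158,0.0014,-0.0082]]]}}

```text
time: 7.5
ee_pos: [0.6075, 0.2342, 0.2916]
eef_rot: [3.137, 0.608, 1.253]
wrist_force: [0.8, 0.1, 0.1]
grip_width: 0.246
```

```bash
python3 -c "
from plan import *
plan([.12,.05])"
```

```text
[0.6075 0.2342 0.2916] [3.1367 0.6084 1.2526] F [0.7513 0.1177 0.0872] j [-1.0141  0.7326  0.7726  1.2611  0.0046  1.6836 -0.6099]
rv [-0.0002  0.0007  0.0008] tool z [-0.1741 -0.5444 -0.8206] want [-0.1753 -0.5461 -0.8192]
foot in chamber axes rel mouth [0.003  0.0619 0.1016] along axis 0.11875915070834767 perp 0.003046981732023502 -0.007537763211053669
0.12 [0.6068 0.2418 0.2882] [-0.0018  0.019  -0.0085]
0.05 [0.5945 0.2036 0.2308] [-0.0325 -0.0766 -0.1519]
```

Reachable. I'll approach to 30 mm above the mouth and check visually.

>>> {"name": "send_rows", "arguments": {"deltas": [[[-0.001,0.019,-0.008],[0,0.0007,0.0008]],[[-0.012,-0.02,-0.06],[0,0.0007,0.0008]],[[-0.024,-0.05,-0.11],[0,0.0007,0.0008]],[[-0.0325,-0.0766,-0.152],[0,0.0007,0.0008]],[[-0.041,-0.104,-0.193],[0,0.0007,0.0008]],[[-0.041,-0.104,-0.193],[0,0.0007,0.0008]],[[-0.041,-0.104,-0.193],[0,0.0007,0.0008]],[[-0.041,-0.104,-0.193],[0,0.0007,0.0008]]]}}

```text
time: 8.3
ee_pos: [0.5921, 0.1951, 0.2161]
eef_rot: [3.14, 0.604, 1.262]
wrist_force: [-0.2, 0.1, -0.4]
grip_width: 0.241
```

Run:
```python
from plan import *
plan([.03,.0,-.01])
for n in("scene","top","wrist"):
    st,s=shot(n,"pics/"+n+"3")
def cr(n,x0,y0,w,h,k):
    f=cv2.imread(f"pics/{n}3_raw.png")[y0:y0+h,x0:x0+w]; return cv2.resize(f,None,fx=k,fy=k,interpolation=cv2.INTER_CUBIC)
cv2.imwrite("pics/f.png",cr("scene",330,180,130,100,6)); cv2.imwrite("pics/g.png",cr("top",210,190,120,95,6))
```

```text
[0.5921 0.1951 0.2161] [3.1396 0.6044 1.2617] F [-0.2191  0.057  -0.4327] j [-1.0174  0.7332  0.761   1.447   0.0034  1.4948 -0.6174]
rv [-0.0009  0.0006 -0.0004] tool z [-0.171  -0.5419 -0.8228] want [-0.1753 -0.5461 -0.8192]
foot in chamber axes rel mouth [0.0004 0.0202 0.0259] along axis 0.03284740398425106 perp 0.0004461080981092583 0.0017148627127645552
0.03 [0.591  0.1927 0.2145] [-0.0027 -0.0062 -0.004 ]
0.0 [0.5857 0.1763 0.1899] [-0.0158 -0.0471 -0.0654]
-0.01 [0.584  0.1708 0.1817] [-0.0202 -0.0608 -0.0859]
```

View pics/f.png

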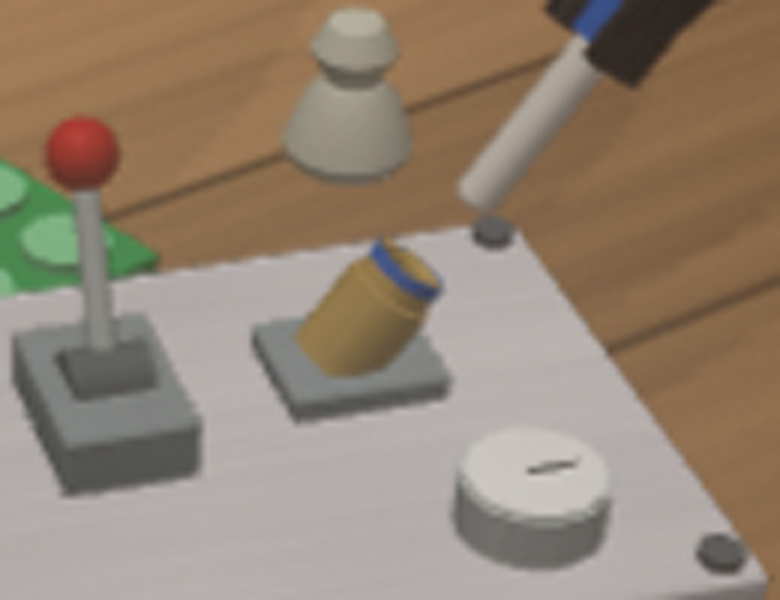

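View pics/g.png

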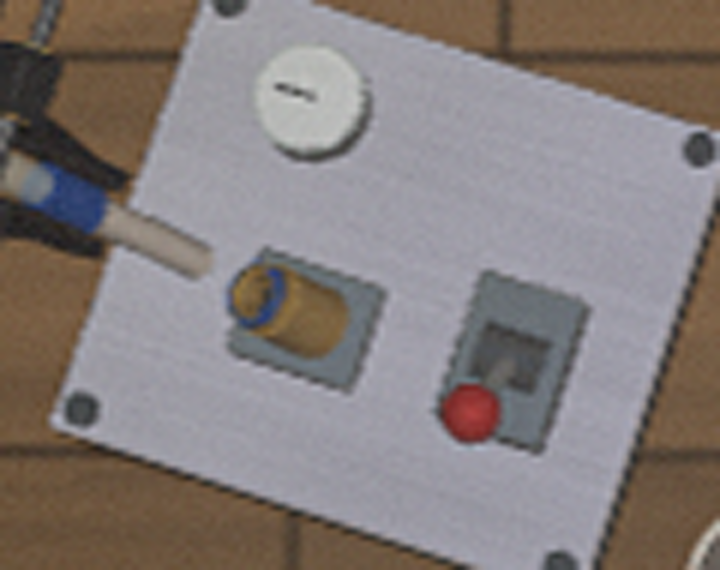

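View pics/wrist3.png

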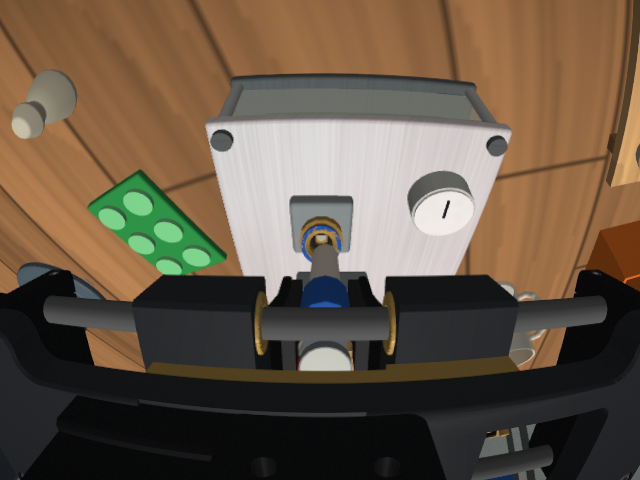

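Run:
```python
from plan import *
CR.update(f=("scene",330,180,6),g=("top",210,190,6))
st,s=pickle.load(open("wrist3.pkl","rb"));R=Ro.from_euler('xyz',st["eef_rot"]).as_matrix()
p=st["ee_pos"];ax=R[:,2]
C=rz(-.3106);th=np.radians(35);a=C@[0,np.sin(th),np.cos(th)];m=np.array([.574,.1397,.135])
b1,b2=C@[1,0,0],C@[0,np.cos(th),-np.sin(th)]
mt,_=tri([('f',407,272),('g',256,295)]);print("mouth tri",mt,"d ax,x,perp",(mt-m)@a,(mt-m)@b1,(mt-m)@b2)
# overlays at large scale
def ring(c,r,u,v,n=40):
    t=np.linspace(0,2*np.pi,n);return c+r*(np.outer(np.cos(t),u)+np.outer(np.sin(t),v))
sets=[(ring(m,.0145,b1,b2),(0,255,0)),(ring(p+ax*.067,.0065,R[:,0],R[:,1]),(0,0,255)),(ring(p+ax*.064,.008,R[:,0],R[:,1]),(0,0,255)),(ring(p+ax*.03,.008,R[:,0],R[:,1]),(0,0,255))]
def ov(n,x0,y0,w,h,k,o):
    f=cv2.imread(f"pics/{n}3_raw.png")[y0:y0+h,x0:x0+w];f=cv2.resize(f,None,fx=k,fy=k,interpolation=cv2.INTER_CUBIC)
    for P,c in sets:
        q=wproj(s,st,P) if n=="wrist" else proj(n,P)
        q=((q-[x0,y0]+.5)*k-.5);cv2.polylines(f,[np.round(q).astype(int)],True,c,1)
    return cv2.imwrite(o,f)
ov("scene",380,190,70,55,10,"pics/o1.png");ov("top",220,205,60,50,10,"pics/o2.png");ov("wrist",280,200,90,75,8,"pics/o3.png")
```

```text
mouth tri [0.5727 0.1399 0.1312] d ax,x,perp -0.0032657599075660497 -0.0013223115946769857 0.001994684094166242
```

View pics/o1.png

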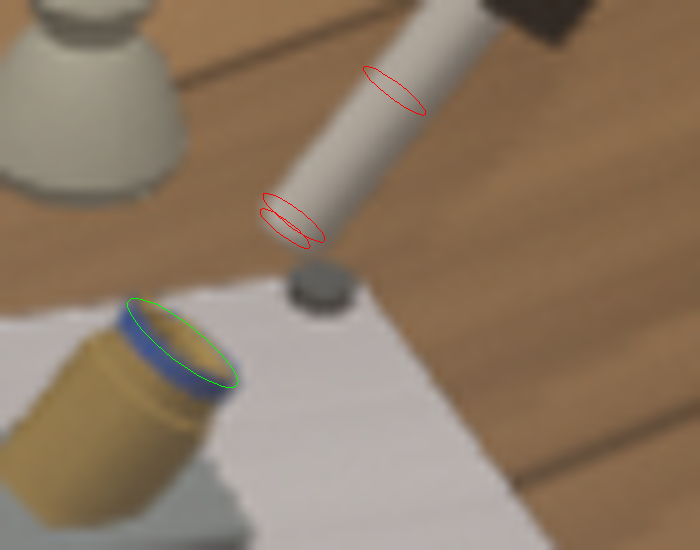

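View pics/o2.png

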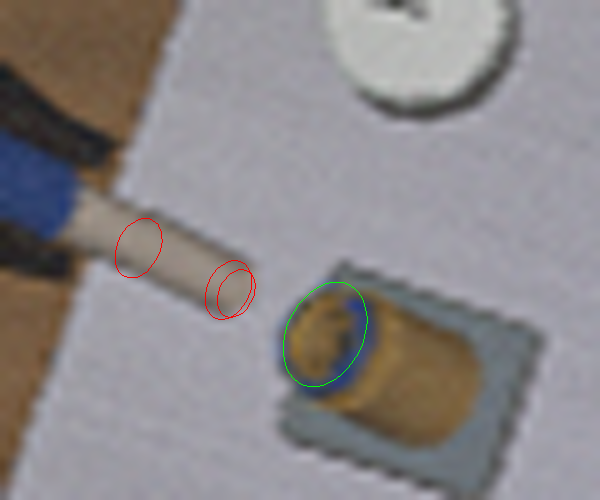

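View pics/o3.png

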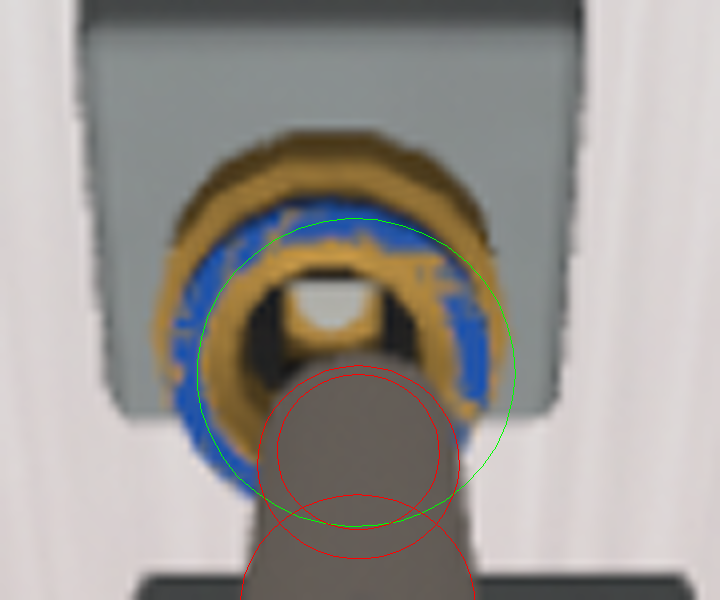

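Run:
```python
from plan import *
C=rz(-.3106);th=np.radians(35)
m=np.array([.574,.1397,.135])+C@[-.0017,.0012*np.cos(th),-.0012*np.sin(th)];print(m)
plan([.008],m=m)
```

```text
[0.5727 0.1412 0.1343]
[0.5917 0.1954 0.2154] [3.1405 0.6053 1.2627] F [-0.1286 -0.681  -1.2421] j [-1.0179  0.734   0.7606  1.4478  0.0034  1.4944 -0.6174]
rv [-0.0008  0.0004 -0.0005] tool z [-0.1715 -0.5425 -0.8223] want [-0.1753 -0.5461 -0.8192]
foot in chamber axes rel mouth [0.0017 0.0193 0.026 ] along axis 0.032333528302854964 perp 0.0016782439208804707 0.0009292858966518163
0.008 [0.5858 0.1821 0.1957] [-0.0146 -0.0331 -0.049 ]
```

>>> {"name": "send_rows", "arguments": {"deltas": [[[-0.007,-0.016,-0.024],[-0.0008,0.0004,-0.0005]],[[-0.0146,-0.033,-0.049],[-0.0008,0.0004,-0.0005]],[[-0.0146,-0.033,-0.049],[-0.0008,0.0004,-0.0005]],[[-0.0146,-0.033,-0.049],[-0.0008,0.0004,-0.0005]]]}}

```text
time: 8.85
ee_pos: [0.5849, 0.1811, 0.1945]
eef_rot: [-3.139, 0.613, 1.26]
wrist_force: [0.5, 0.3, 0.0]
grip_width: 0.241
```

Run:
```python
from plan import *
m=np.array([.5727,.1412,.1343]);plan([.008,0],m=m)
C=rz(-.3106);th=np.radians(35);a=C@[0,np.sin(th),np.cos(th)];b1,b2=C@[1,0,0],C@[0,np.cos(th),-np.sin(th)]
for n in("scene","top"): shot(n,"pics/"+n+"4")
st,s=shot("wrist","pics/wrist4");R=Ro.from_euler('xyz',st["eef_rot"]).as_matrix();p=st["ee_pos"];ax=R[:,2]
def ring(c,r,u,v,n=40):
    t=np.linspace(0,2*np.pi,n);return c+r*(np.outer(np.cos(t),u)+np.outer(np.sin(t),v))
sets=[(ring(m,.0145,b1,b2),(0,255,0)),(ring(p+ax*.067,.0065,R[:,0],R[:,1]),(0,0,255)),(ring(p+ax*.03,.008,R[:,0],R[:,1]),(0,0,255))]
def ov(n,x0,y0,w,h,k):
    f=cv2.imread(f"pics/{n}4_raw.png")[y0:y0+h,x0:x0+w];f=cv2.resize(f,None,fx=k,fy=k,interpolation=cv2.INTER_CUBIC)
    for P,c in sets:
        q=wproj(s,st,P) if n=="wrist" else proj(n,P)
        q=((q-[x0,y0]+.5)*k-.5);cv2.polylines(f,[np.round(q).astype(int)],True,c,1)
    return f
A=ov("scene",380,200,50,40,8);B=ov("top",235,215,50,40,8);D=ov("wrist",285,210,80,60,10)
cv2.imwrite("pics/o4.png",np.hstack([A,B]));cv2.imwrite("pics/o5.png",D)
```

```text
[0.5849 0.1811 0.1945] [-3.1394  0.6132  1.2602] F [0.4908 0.3484 0.0108] j [-1.0153  0.7399  0.7589  1.4972  0.0043  1.4481 -0.6202]
rv [ 0.0003 -0.0004  0.0002] tool z [-0.178  -0.5472 -0.8178] want [-0.1753 -0.5461 -0.8192]
foot in chamber axes rel mouth [-0.0008  0.0032  0.0054] along axis 0.00626477848073117 perp -0.0007658172707202935 -0.0005111522461896662
0.008 [0.5858 0.1822 0.1957] [0.0024 0.0026 0.003 ]
0 [0.5844 0.1778 0.1892] [-0.0011 -0.0083 -0.0133]
```

View pics/o4.png

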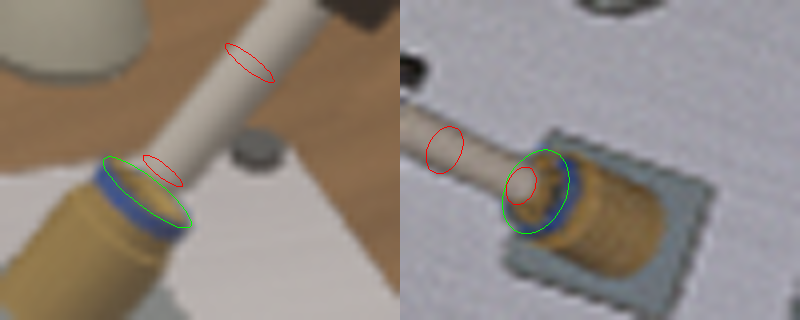

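View pics/o5.png

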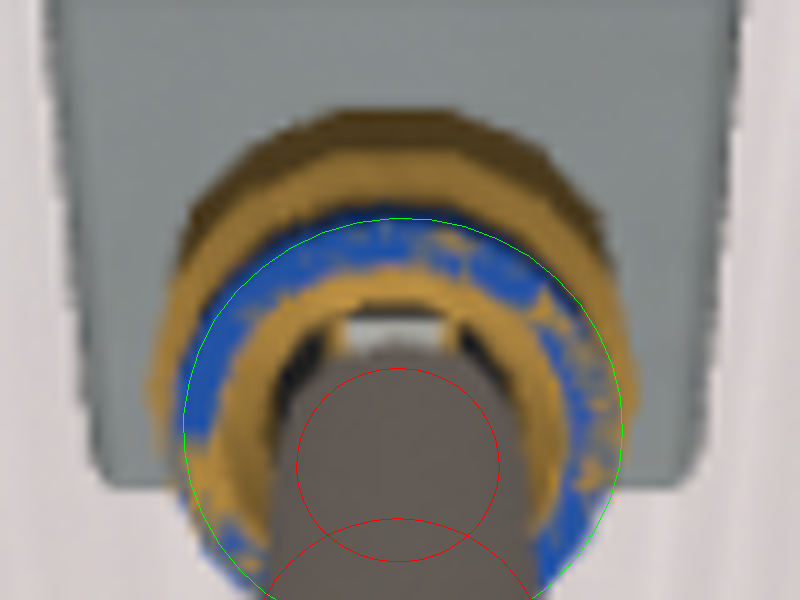

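>>> {"name": "send_rows", "arguments": {"deltas": [[[-0.0009,-0.0027,-0.0041],[0,0,0]],[[-0.0018,-0.0055,-0.0082],[0,0,0]],[[-0.0026,-0.0082,-0.0123],[0,0,0]],[[-0.0035,-0.0109,-0.0164],[0,0,0]],[[-0.0035,-0.0109,-0.0164],[0,0,0]]]}}

```text
time: 9.5
ee_pos: [0.5837, 0.177, 0.1882]
eef_rot: [-3.14, 0.613, 1.26]
wrist_force: [-0.3, -1.5, -0.9]
grip_width: 0.244
```

```bash
cat > chk.py <<'E'
from plan import *
C=rz(-.3106);th=np.radians(35);a=C@[0,np.sin(th),np.cos(th)];b1,b2=C@[1,0,0],C@[0,np.cos(th),-np.sin(th)]
def chk():
    st=robot.state();F=st["wrist_force"];p=st["ee_pos"];R=Ro.from_euler('xyz',st["eef_rot"]).as_matrix()
    q=p-np.array([.5727,.1412,.1343])-a*.067
    print("t",st["time"],"F ax,b1,b2",F@a,F@b1,F@b2,"tcp-ref ax,b1,b2 mm",1e3*np.r_[q@a,q@b1,q@b2],"tilt",1e3*np.r_[-R[:,2]@b1,-R[:,2]@b2],"grip",st["grip_width"],"T",st["torque"])
chk()
E
python3 chk.py
```

```text
t 9.5 F ax,b1,b2 -1.6008983271127364 0.16609027225329934 -0.7942151701609954 tcp-ref ax,b1,b2 mm [-1.4103 -0.4939 -0.2718] tilt [1.7996 1.7557] grip 0.24373077857165037 T [ 0.6029 -0.1197 -0.0399]
```

No contact force, the tube is entering cleanly. I'll go on in steps of 6 mm until the seal.

>>> {"name": "send_rows", "arguments": {"deltas": [[[-0.0009,-0.0027,-0.0041],[0,0,0]],[[-0.0018,-0.0055,-0.0082],[0,0,0]],[[-0.0026,-0.0082,-0.0123],[0,0,0]],[[-0.0026,-0.0082,-0.0123],[0,0,0]]]}}

```text
time: 9.9
ee_pos: [0.5823, 0.1737, 0.1831]
eef_rot: [-3.139, 0.613, 1.26]
wrist_force: [-1.3, 0.4, -1.1]
grip_width: 0.244
```

```bash
python3 chk.py
```

```text
t 9.9 F ax,b1,b2 -0.9273010871181303 -1.3542526018629857 0.6180686809628371 tcp-ref ax,b1,b2 mm [-7.5591 -0.7451 -0.2438] tilt [2.3566 1.9298] grip 0.24354515312049096 T [ 0.6778  0.12   -0.2591]
```

>>> {"name": "send_rows", "arguments": {"deltas": [[[-0.0009,-0.0027,-0.0041],[0,0,0]],[[-0.0018,-0.0055,-0.0082],[0,0,0]],[[-0.0018,-0.0055,-0.0082],[0,0,0]]]}}

```text
time: 10.2
ee_pos: [0.5817, 0.1715, 0.1798]
eef_rot: [-3.139, 0.613, 1.26]
wrist_force: [-1.5, -0.1, -0.6]
grip_width: 0.244
```

```bash
python3 chk.py
```

```text
t 10.2 F ax,b1,b2 -0.8085739349701229 -1.3932454497425562 -0.13887675682428818 tcp-ref ax,b1,b2 mm [-11.5764  -0.6769  -0.2428] tilt [2.1768 1.826 ] grip 0.24356851374013952 T [ 0.7819  0.2587 -0.2328]
```

>>> {"name": "send_rows", "arguments": {"deltas": [[[-0.0009,-0.0027,-0.0041],[0,0,0]],[[-0.0018,-0.0055,-0.0082],[0,0,0]],[[-0.0018,-0.0055,-0.0082],[0,0,0]]]}}

```text
time: 10.5
ee_pos: [0.5819, 0.1709, 0.1782]
eef_rot: [-3.141, 0.61, 1.261]
wrist_force: [-1.5, 4.3, 6.5]
grip_width: 0.242
```

```bash
python3 chk.py
```

```text
t 10.5 F ax,b1,b2 7.407645446316409 -2.760685444871582 -0.7769747011717759 tcp-ref ax,b1,b2 mm [-13.21    -0.3196   0.3447] tilt [-0.0588 -0.6443] grip 0.24242782305302504 T [ 0.5623  0.6762 -0.5645]
```

>>> {"name": "send_rows", "arguments": {"deltas": [[[-0.0009,-0.0027,-0.0041],[0,0,0]],[[-0.0009,-0.0027,-0.0041],[0,0,0]]]}}

```text
time: 10.7
ee_pos: [0.5817, 0.1702, 0.1769]
eef_rot: [-3.142, 0.61, 1.261]
wrist_force: [-2.7, 5.5, 8.9]
grip_width: 0.243
```

```bash
python3 chk.py
```

```text
t 10.7 F ax,b1,b2 9.814849074875907 -4.25972284439002 -1.482599873580621 tcp-ref ax,b1,b2 mm [-14.7005  -0.2986   0.4057] tilt [-0.4497 -1.0301] grip 0.24270841518685893 T [ 0.5208  0.7622 -0.5631]
```

>>> {"name": "send_rows", "arguments": {"deltas": [[[-0.0009,-0.0027,-0.0041],[0,0,0]],[[-0.0009,-0.0027,-0.0041],[0,0,0]]]}}

```text
time: 10.9
ee_pos: [0.5814, 0.1692, 0.1755]
eef_rot: [3.142, 0.61, 1.261]
wrist_force: [-1.6, 6.0, 10.2]
grip_width: 0.246
```

```bash
python3 chk.py
```

```text
t 10.9 F ax,b1,b2 11.323219942918552 -3.31818822016121 -1.5613238167501402 tcp-ref ax,b1,b2 mm [-16.4421  -0.2969   0.439 ] tilt [-0.6489 -1.2832] grip 0.24633745982489222 T [ 0.5243  0.7895 -0.5733]
```

>>> {"name": "send_rows", "arguments": {"deltas": [[[-0.0009,-0.0027,-0.0041],[0,0,0]],[[-0.0009,-0.0027,-0.0041],[0,0,0]]]}}

```text
time: 11.1
ee_pos: [0.5811, 0.1682, 0.1739]
eef_rot: [3.141, 0.61, 1.261]
wrist_force: [-2.4, 5.9, 9.3]
grip_width: 0.243
```

```bash
python3 chk.py
```

```text
t 11.1 F ax,b1,b2 10.455808899170007 -4.04253903669237 -1.3588153882168947 tcp-ref ax,b1,b2 mm [-18.312   -0.2776   0.4449] tilt [-0.727  -1.3394] grip 0.24341253301520407 T [ 0.4558  0.7782 -0.5794]
```

>>> {"name": "send_rows", "arguments": {"deltas": [[[-0.0009,-0.0027,-0.0041],[0,0,0]],[[-0.0009,-0.0027,-0.0041],[0,0,0]]]}}

```text
time: 11.3
ee_pos: [0.5807, 0.1671, 0.1724]
eef_rot: [3.141, 0.61, 1.261]
wrist_force: [-2.7, 6.4, 10.4]
grip_width: 0.246
```

```bash
python3 chk.py
```

```text
t 11.3 F ax,b1,b2 11.558712320111326 -4.53844878545983 -1.691809638452227 tcp-ref ax,b1,b2 mm [-20.2026  -0.2709   0.3963] tilt [-0.7317 -1.3287] grip 0.24629175563734057 T [ 0.5406  0.8618 -0.6534]
```

>>> {"name": "send_rows", "arguments": {"deltas": [[[-0.0004,-0.0014,-0.002],[0,0,0]],[[-0.0004,-0.0014,-0.002],[0,0,0]]]}}

```text
time: 11.5
ee_pos: [0.5806, 0.1668, 0.1718]
eef_rot: [3.141, 0.609, 1.261]
wrist_force: [-2.3, 7.0, 11.4]
grip_width: 0.239
```

```bash
python3 chk.py
```

```text
t 11.5 F ax,b1,b2 12.776919131940428 -4.271264982726953 -1.6980159539029231 tcp-ref ax,b1,b2 mm [-20.9726  -0.267    0.4392] tilt [-0.8069 -1.4795] grip 0.2386691195604254 T [ 0.4638  0.9672 -0.6586]
```

>>> {"name": "send_rows", "arguments": {"deltas": [[[-0.0004,-0.0014,-0.002],[0,0,0]],[[-0.0004,-0.0014,-0.002],[0,0,0]]]}}

```text
time: 11.7
ee_pos: [0.5805, 0.1663, 0.171]
eef_rot: [3.141, 0.609, 1.261]
wrist_force: [-2.6, 7.1, 12.1]
grip_width: 0.241
```

```bash
python3 chk.py
```

```text
t 11.7 F ax,b1,b2 13.344500426884839 -4.623342168991154 -2.053792995180428 tcp-ref ax,b1,b2 mm [-21.8296  -0.2718   0.4422] tilt [-0.8017 -1.6312] grip 0.24132110706278898 T [ 0.4362  1.0006 -0.6842]
```

>>> {"name": "send_rows", "arguments": {"deltas": [[[-0.0023,-0.0008,-0.002],[0,0,0]],[[-0.0023,-0.0008,-0.002],[0,0,0]]]}}

```text
time: 11.9
ee_pos: [0.58, 0.1658, 0.1704]
eef_rot: [3.14, 0.609, 1.261]
wrist_force: [-1.9, 6.4, 11.4]
grip_width: 0.246
```

```bash
python3 chk.py
```

```text
t 11.9 F ax,b1,b2 12.512325701612385 -3.757784823714813 -1.9700066865435877 tcp-ref ax,b1,b2 mm [-22.7489  -0.5833   0.3445] tilt [-1.9718 -1.7208] grip 0.24645870661596245 T [ 0.4125  0.7981 -0.6017]
```

>>> {"name": "send_rows", "arguments": {"deltas": [[[-0.0004,-0.0014,-0.002],[0,0,0]],[[-0.0004,-0.0014,-0.002],[0,0,0]]]}}

```text
time: 12.1
ee_pos: [0.5799, 0.1652, 0.1696]
eef_rot: [3.14, 0.609, 1.261]
wrist_force: [-1.9, 6.9, 11.8]
grip_width: 0.243
```

```bash
python3 chk.py
```

```text
t 12.1 F ax,b1,b2 13.10753366659083 -3.9477590788961767 -1.8808021252575935 tcp-ref ax,b1,b2 mm [-23.7421  -0.5031   0.2823] tilt [-1.9039 -1.7744] grip 0.2426172270514949 T [ 0.3544  0.7402 -0.56  ]
```

>>> {"name": "send_rows", "arguments": {"deltas": [[[-0.0004,-0.0014,-0.002],[0,0,0]],[[-0.0004,-0.0014,-0.002],[0,0,0]]]}}

```text
time: 12.3
ee_pos: [0.5797, 0.1647, 0.1688]
eef_rot: [3.14, 0.609, 1.261]
wrist_force: [-0.8, 6.3, 11.3]
grip_width: 0.245
```

```bash
python3 chk.py
```

```text
t 12.3 F ax,b1,b2 12.55736866018783 -2.6497183532506217 -1.7148007583878704 tcp-ref ax,b1,b2 mm [-24.6967  -0.5279   0.3033] tilt [-1.8935 -1.7569] grip 0.2445698606319814 T [ 0.3605  0.8167 -0.5277]
```

>>> {"name": "send_rows", "arguments": {"deltas": [[[-0.0004,-0.0014,-0.002],[0,0,0]],[[-0.0004,-0.0014,-0.002],[0,0,0]]]}}

```text
time: 12.5
ee_pos: [0.5795, 0.1641, 0.168]
eef_rot: [3.14, 0.609, 1.261]
wrist_force: [-2.1, 6.1, 11.6]
grip_width: 0.245
```

```bash
python3 chk.py
```

```text
t 12.5 F ax,b1,b2 12.432940089714728 -3.808092534768468 -2.4388205180902123 tcp-ref ax,b1,b2 mm [-25.6599  -0.5234   0.2663] tilt [-1.8602 -1.7432] grip 0.24460771907888357 T [ 0.3892  0.7654 -0.582 ]
```

>>> {"name": "send_rows", "arguments": {"deltas": [[[-0.0004,-0.0014,-0.002],[0,0,0]],[[-0.0004,-0.0014,-0.002],[0,0,0]]]}}

```text
time: 12.7
ee_pos: [0.5795, 0.1638, 0.1674]
eef_rot: [3.14, 0.609, 1.261]
wrist_force: [-3.0, 7.6, 12.3]
grip_width: 0.242
```

```bash
python3 chk.py
```

```text
t 12.7 F ax,b1,b2 13.71604075895911 -5.2132594417001945 -1.8951618574072857 tcp-ref ax,b1,b2 mm [-26.3415  -0.4598   0.3252] tilt [-2.0288 -2.0421] grip 0.2418578800989272 T [ 0.3448  0.908  -0.5887]
```

>>> {"name": "send_rows", "arguments": {"deltas": [[[-0.0004,-0.0014,-0.002],[0,0,0]],[[-0.0004,-0.0014,-0.002],[0,0,0]]]}}

```text
time: 12.9
ee_pos: [0.5796, 0.1638, 0.1673]
eef_rot: [3.14, 0.608, 1.261]
wrist_force: [-2.2, 9.0, 16.1]
grip_width: 0.242
```

```bash
python3 chk.py
```

```text
t 12.9 F ax,b1,b2 17.712380511357445 -4.810146457545019 -2.7117108245861052 tcp-ref ax,b1,b2 mm [-26.3937  -0.3769   0.4444] tilt [-2.6466 -2.7594] grip 0.24220768156117714 T [ 0.2824  1.0648 -0.7646]
```

Position has stalled and the force is rising, so the foot is on the stop. Now I'll press firmly in small steps.

>>> {"name": "send_rows", "arguments": {"deltas": [[[-0.0004,-0.0014,-0.002],[0,0,0]],[[-0.0009,-0.0027,-0.0041],[0,0,0]],[[-0.0009,-0.0027,-0.0041],[0,0,0]]]}}

```text
time: 13.2
ee_pos: [0.5799, 0.1638, 0.167]
eef_rot: [3.138, 0.607, 1.262]
wrist_force: [-3.6, 11.7, 22.8]
grip_width: 0.239
```

```bash
python3 chk.py
```

```text
t 13.2 F ax,b1,b2 24.44425607625035 -7.016995681984166 -4.904438295741332 tcp-ref ax,b1,b2 mm [-26.6139  -0.0864   0.7209] tilt [-4.2161 -4.2976] grip 0.23894925713940832 T [ 0.0643  1.3782 -0.9333]
```

>>> {"name": "send_rows", "arguments": {"deltas": [[[-0.0004,-0.0014,-0.002],[0,0,0]],[[-0.0004,-0.0014,-0.002],[0,0,0]],[[-0.0004,-0.0014,-0.002],[0,0,0]]]}}

```text
time: 13.5
ee_pos: [0.58, 0.1639, 0.1669]
eef_rot: [3.138, 0.606, 1.262]
wrist_force: [-4.1, 12.6, 26.0]
grip_width: 0.242
```

```bash
python3 chk.py
```

```text
t 13.5 F ax,b1,b2 27.44837143949727 -7.798068762079268 -6.09092563196892 tcp-ref ax,b1,b2 mm [-26.6591   0.0547   0.8195] tilt [-4.927  -5.1141] grip 0.24174113297442398 T [ 0.0039  1.5913 -1.0318]
```

>>> {"name": "send_rows", "arguments": {"deltas": [[[0.0009,0.0027,0.0041],[0,0,0]],[[0.0018,0.0055,0.0082],[0,0,0]],[[0.0018,0.0055,0.0082],[0,0,0]]]}}

```text
time: 13.8
ee_pos: [0.5796, 0.1637, 0.1673]
eef_rot: [3.14, 0.609, 1.261]
wrist_force: [-1.5, 6.7, 11.7]
grip_width: 0.243
```

```bash
python3 chk.py
```

```text
t 13.8 F ax,b1,b2 12.93375935132275 -3.471232840163936 -1.8835638666750005 tcp-ref ax,b1,b2 mm [-26.4686  -0.3349   0.3752] tilt [-2.3329 -2.1103] grip 0.24282817993874206 T [ 0.422   0.74   -0.4927]
```

Unload another 2 mm with a small sideways relief, then open.

>>> {"name": "send_rows", "arguments": {"deltas": [[[0,0.0034,0.0041],[0,0,0]],[[0,0.0034,0.0041],[0,0,0]]]}}

```text
time: 14.0
ee_pos: [0.5792, 0.1637, 0.1675]
eef_rot: [3.14, 0.611, 1.26]
wrist_force: [0.5, 3.8, 6.7]
grip_width: 0.242
```

```bash
python3 chk.py
```

```text
t 14.0 F ax,b1,b2 7.626833744954251 -0.7004565325247452 -0.7577892922313668 tcp-ref ax,b1,b2 mm [-26.3564  -0.702    0.0905] tilt [-1.3458 -0.341 ] grip 0.24196811225153125 T [ 0.4871  0.215  -0.2456]
```

>>> {"name": "send_rows", "arguments": {"deltas": [[[0,0,0],[0,0,0]],[[0,0,0],[0,0,0]],[[0,0,0],[0,0,0]],[[0,0,0],[0,0,0]]], "grip": 0.2}}

```text
time: 14.4
ee_pos: [0.578, 0.1624, 0.1661]
eef_rot: [-3.14, 0.613, 1.26]
wrist_force: [0.3, 0.6, -1.3]
grip_width: 0.391
```

```bash
python3 chk.py; python3 -c "
from h import *
shot('scene','pics/scene5')
f=cv2.imread('pics/scene5_raw.png')[170:290,300:460];cv2.imwrite('pics/p.png',cv2.resize(f,None,fx=5,fy=5,interpolation=2))
shot('wrist','pics/wrist5')"
```

```text
t 14.4 F ax,b1,b2 -0.7046366599480124 0.11638794213725268 1.2652511356709861 tcp-ref ax,b1,b2 mm [-28.4611  -1.4411  -0.3887] tilt [1.725  2.0982] grip 0.39100772875915624 T [ 0.5326 -0.1873  0.0173]
```

View pics/p.png

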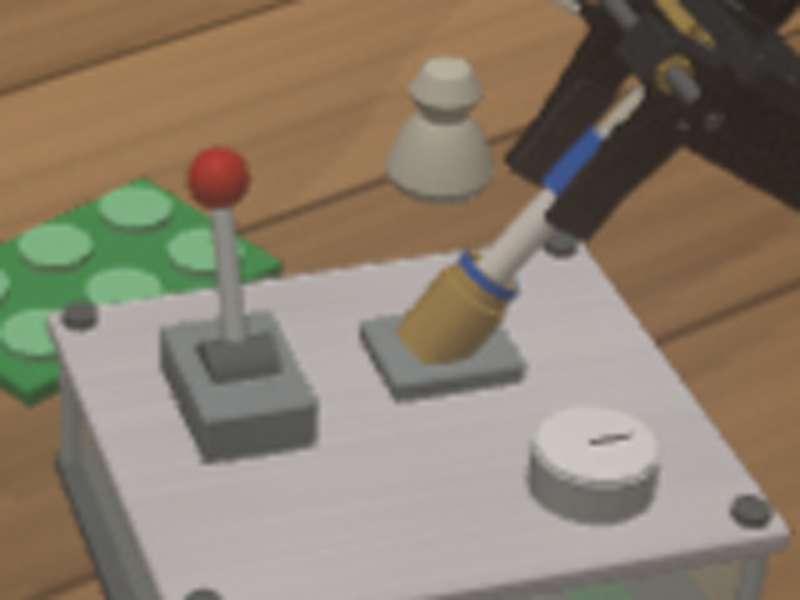

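View pics/wrist5.png

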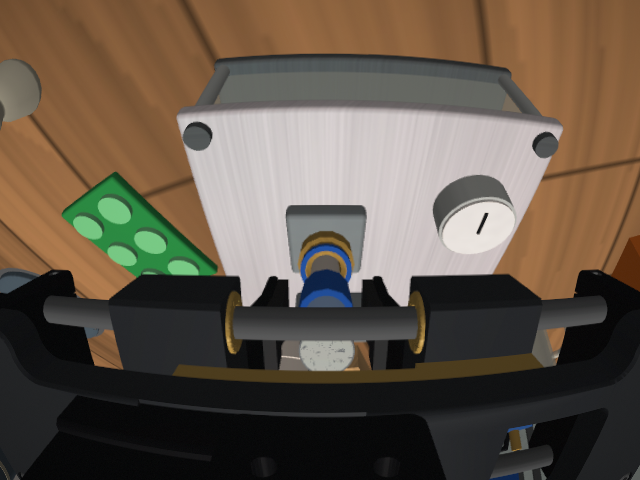

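>>> {"name": "send_rows", "arguments": {"deltas": [[[0.0,0.0,0.0],[0,0,0]],[[0.0,0.0,0.0],[0,0,0]],[[0.0044,0.0137,0.0205],[0,0,0]],[[0.0132,0.041,0.0614],[0,0,0]],[[0.0263,0.0819,0.123],[0,0,0]],[[0.0394,0.123,0.184],[0,0,0]],[[0.0526,0.164,0.246],[0,0,0]],[[0.0526,0.164,0.246],[0,0,0]]], "grip": 0}}

```text
time: 15.3
ee_pos: [0.6013, 0.2318, 0.2684]
eef_rot: [3.137, 0.606, 1.261]
wrist_force: [-0.3, 0.8, -0.1]
grip_width: 0.498
```

```bash
python3 chk.py; python3 -c "
from h import *
o=[]
for n,x,y in(('scene',300,170),('top',210,190)):
  shot(n,'pics/'+n+'6')
  f=cv2.imread('pics/'+n+'6_raw.png')[y:y+110,x:x+120];o.append(cv2.resize(f,None,fx=3.3,fy=3.3,interpolation=2))
cv2.imwrite('pics/p6.png',np.hstack(o))
shot('wrist','pics/wrist6')"
```

```text
t 15.3 F ax,b1,b2 0.32194104674018187 -0.5782870879426775 0.5963877894278982 tcp-ref ax,b1,b2 mm [97.3234 -0.4994  0.919 ] tilt [-5.4164 -4.3855] grip 0.497906267873112 T [ 0.5479 -0.1375 -0.002 ]
```

View pics/p6.png

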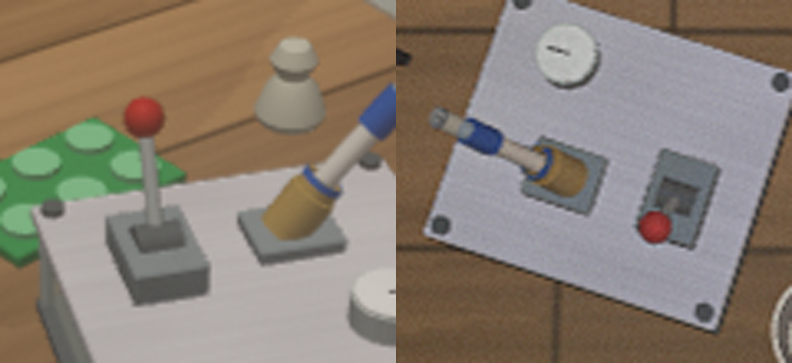

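View pics/wrist6.png

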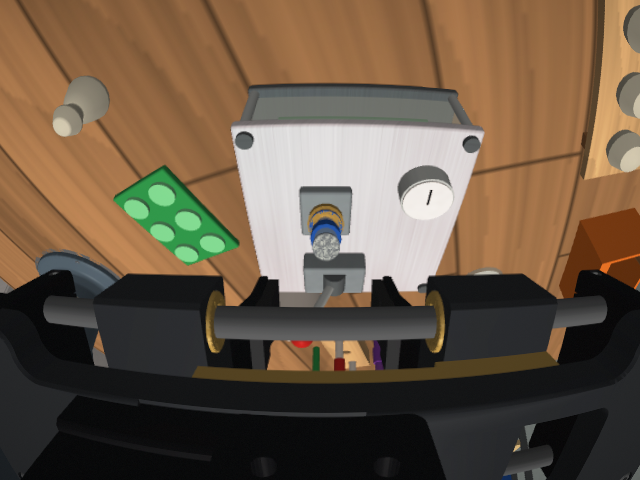

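>>> {"name": "send_rows", "arguments": {"deltas": [[[0,0,0.06],[0,0,0]],[[0,0,0.12],[0.01,-0.003,0]],[[-0.04,-0.06,0.14],[0.03,-0.0095,0]],[[-0.1,-0.14,0.14],[0.05,-0.016,0]],[[-0.16,-0.23,0.14],[0.07,-0.0225,0]],[[-0.22,-0.32,0.14],[0.0925,-0.0297,0]],[[-0.28,-0.4,0.12],[0.0925,-0.0297,0]],[[-0.32,-0.4525,0.1],[0.0925,-0.0297,0]]], "grip": 1}}

```text
time: 16.25
ee_pos: [0.468, 0.0428, 0.3039]
eef_rot: [-3.138, -0.0, 1.254]
wrist_force: [0.7, 0.3, -0.7]
grip_width: 0.01
```

>>> {"name": "send_rows", "arguments": {"deltas": [[[0,0,0],[0,0,0]],[[0,0,0],[0,0,0]]]}}

```text
time: 16.45
ee_pos: [0.4704, 0.0473, 0.3044]
eef_rot: [-3.139, 0.001, 1.259]
wrist_force: [0.4, 1.0, 1.1]
grip_width: 0.01
```

```bash
cat > lev.py <<'E'
from plan import *
C=rz(-.3106);H=np.array([.548,.027,.112])
def lev(tx,z):
    st=robot.state();p=st["ee_pos"];R=Ro.from_euler('xyz',st["eef_rot"])
    q=C.T@(p-H);F=C.T@st["wrist_force"];print("t",st["time"],"tcp rel hinge",q*1e3,"F chamber",F,"j",st["joints"])
    y=C@[1,0,0];zz=np.array([0,0,-1.]);Rt=np.c_[np.cross(y,zz),y,zz]
    print("rv",(Ro.from_matrix(Rt)*R.inv()).as_rotvec()/2/np.pi)
    t=H+C@[tx,0,0];t[2]=z;print("delta",(t-p)/.4)
E
python3 -c "
from lev import *
lev(-.079,.165)"
```

```text
t 16.45 tcp rel hinge [-80.0975  -4.4288 192.3743] F chamber [0.1098 1.0877 1.0783] j [-0.9666  0.0538  0.8281  1.9134 -0.0427  1.1949 -0.4349]
rv [ 0.     -0.0004  0.0001]
delta [ 0.006   0.0097 -0.3484]
```

>>> {"name": "send_rows", "arguments": {"deltas": [[[0,0.01,-0.08],[0,0,0]],[[0,0.01,-0.16],[0,0,0]],[[0,0.01,-0.24],[0,0,0]],[[0,0.01,-0.3],[0,0,0]],[[0,0.01,-0.345],[0,0,0]],[[0,0.01,-0.345],[0,0,0]],[[0,0.01,-0.345],[0,0,0]]]}}

```text
time: 17.15
ee_pos: [0.4718, 0.0521, 0.1668]
eef_rot: [-3.14, 0.003, 1.261]
wrist_force: [0.5, -0.7, 0.3]
grip_width: 0.003
```

```bash
python3 -c "
from lev import *
lev(.011,.165)
o=[]
for n,x,y in(('scene',270,160),('top',220,190)):
  shot(n,'pics/'+n+'7')
  f=cv2.imread('pics/'+n+'7_raw.png')[y:y+110,x:x+120];o.append(cv2.resize(f,None,fx=3.3,fy=3.3,interpolation=2))
cv2.imwrite('pics/p7.png',np.hstack(o))"
```

```text
t 17.15 tcp rel hinge [-80.2206   0.5839  54.7537] F chamber [ 0.6887 -0.5664  0.3009] j [-0.874   0.2556  0.8006  2.0892 -0.2327  0.8882 -0.2506]
rv [ 0.0004 -0.0003 -0.0002]
delta [ 0.2167 -0.0711 -0.0044]
```

View pics/p7.png

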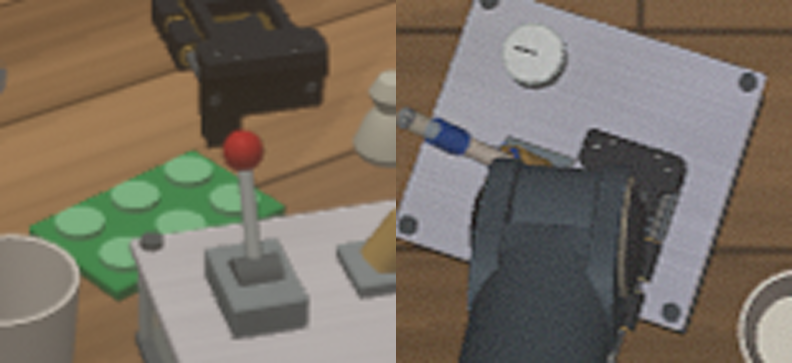

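>>> {"name": "send_rows", "arguments": {"deltas": [[[0.03,-0.01,-0.002],[0,0,0]],[[0.06,-0.02,-0.004],[0,0,0]],[[0.09,-0.03,-0.004],[0,0,0]],[[0.12,-0.039,-0.004],[0,0,0]],[[0.145,-0.047,-0.004],[0,0,0]],[[0.17,-0.055,-0.004],[0,0,0]],[[0.19,-0.0615,-0.004],[0,0,0]],[[0.19,-0.0615,-0.004],[0,0,0]]]}}

```text
time: 18.05
ee_pos: [0.5483, 0.0261, 0.1651]
eef_rot: [-3.141, 0.003, 1.259]
wrist_force: [0.4, -0.4, 0.2]
grip_width: 0.004
```

```bash
python3 -c "
from lev import *
lev(.011,.165)
shot('scene','pics/scene8')
f=cv2.imread('pics/scene8_raw.png')[150:270,280:440];cv2.imwrite('pics/p8.png',cv2.resize(f,None,fx=4,fy=4,interpolation=2))"
```

```text
t 18.05 tcp rel hinge [ 0.5484 -0.7326 53.125 ] F chamber [ 0.4664 -0.2566  0.1506] j [-0.7178  0.3964  0.7659  1.9305 -0.3332  0.9461 -0.1037]
rv [ 0.0004 -0.0001  0.0001]
delta [ 0.0254 -0.0062 -0.0003]
```

View pics/p8.png

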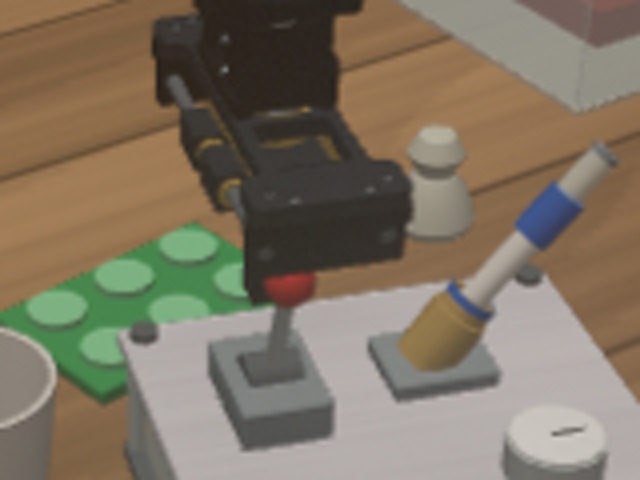

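>>> {"name": "send_rows", "arguments": {"deltas": [[[0.012,-0.004,0],[0,0,0]],[[0.024,-0.007,0],[0,0,0]],[[0.024,-0.007,0],[0,0,0]]]}}

```text
time: 18.4
ee_pos: [0.5572, 0.0241, 0.1653]
eef_rot: [-3.141, 0.002, 1.26]
wrist_force: [-1.3, 0.7, 0.8]
grip_width: 0.008
```

```bash
python3 -c "
from lev import *
lev(.016,.165)"
```

```text
t 18.4 tcp rel hinge [ 9.6315  0.0204 53.2831] F chamber [-1.4307  0.2254  0.8156] j [-0.702   0.4114  0.7611  1.9101 -0.3427  0.9555 -0.0914]
rv [ 0.0002 -0.0002 -0.    ]
delta [ 0.0151 -0.0049 -0.0007]
```

>>> {"name": "send_rows", "arguments": {"deltas": [[[0.006,-0.002,0],[0,0,0]],[[0.012,-0.004,0],[0,0,0]],[[0.012,-0.004,0],[0,0,0]]]}}

```text
time: 18.7
ee_pos: [0.5606, 0.0229, 0.165]
eef_rot: [-3.138, 0.002, 1.26]
wrist_force: [-2.9, 0.9, 1.9]
grip_width: 0.004
```

```bash
python3 -c "
from lev import *
lev(.016,.165)"
```

```text
t 18.7 tcp rel hinge [13.2793  0.0036 52.98  ] F chamber [-3.0167 -0.0118  1.922 ] j [-0.6936  0.4191  0.7584  1.9005 -0.3474  0.962  -0.0852]
rv [ 0.0001 -0.0007 -0.    ]
delta [ 0.0065 -0.0021  0.    ]
```

>>> {"name": "send_rows", "arguments": {"deltas": [[[0.004,-0.001,0],[0,0,0]],[[0.008,-0.0026,0],[0,0,0]],[[0.008,-0.0026,0],[0,0,0]]]}}

```text
time: 19.0
ee_pos: [0.5613, 0.0227, 0.1646]
eef_rot: [-3.131, 0.002, 1.261]
wrist_force: [-9.9, 2.4, 6.0]
grip_width: 0.003
```

```bash
python3 -c "
from lev import *
lev(.016,.165)
shot('scene','pics/scene9')
f=cv2.imread('pics/scene9_raw.png')[150:270,280:440];cv2.imwrite('pics/p9.png',cv2.resize(f,None,fx=4,fy=4,interpolation=2))"
```

```text
t 19.0 tcp rel hinge [13.9174  0.0035 52.5887] F chamber [-10.1375  -0.7558   6.0228] j [-0.6884  0.4236  0.7562  1.8951 -0.3505  0.9699 -0.0811]
rv [-0.0002 -0.0017 -0.0001]
delta [ 0.005  -0.0016  0.001 ]
```

View pics/p9.png

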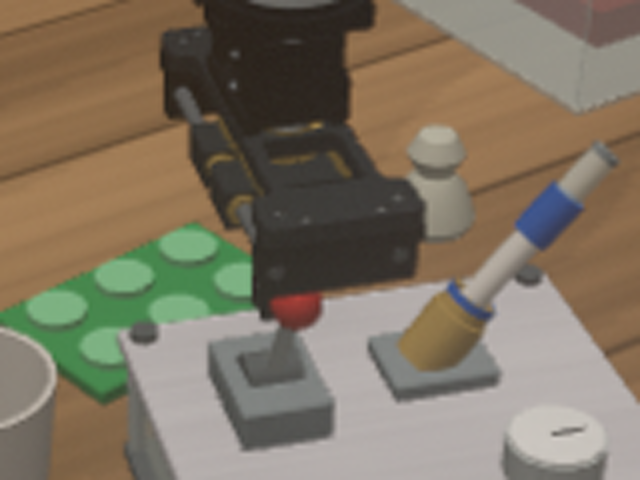

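Hard stop reached: 10 N with the position stalled. I'll back off and lift clear.

>>> {"name": "send_rows", "arguments": {"deltas": [[[-0.02,0.0065,0],[0,0,0]],[[-0.05,0.016,0],[0,0,0]],[[-0.09,0.029,0.0],[0,0,0]],[[-0.12,0.038,0.06],[0,0,0]],[[-0.13,0.042,0.16],[0,0,0]],[[-0.14,0.045,0.28],[0,0,0]],[[-0.14,0.045,0.4],[0,0,0]],[[-0.14,0.045,0.45],[0,0,0]]]}}

```text
time: 19.85
ee_pos: [0.5106, 0.039, 0.35]
eef_rot: [3.136, -0.004, 1.26]
wrist_force: [0.5, 0.4, 0.1]
grip_width: 0.005
```

>>> {"name": "send_rows", "arguments": {"deltas": [[[-0.05,-0.12,0],[0,0,0]],[[-0.05,-0.24,0],[0,0,0]],[[-0.05,-0.36,0],[0,0,0]],[[-0.05,-0.48,0],[0,0,0]],[[-0.05,-0.48,0],[0,0,0]],[[-0.05,-0.48,0],[0,0,0]]]}}

```text
time: 20.45
ee_pos: [0.4883, -0.1539, 0.3453]
eef_rot: [-3.141, 0.001, 1.256]
wrist_force: [0.1, -0.3, 0.4]
grip_width: 0.005
```

```bash
python3 -c "
from lev import *
lev(.016,.165)
o=[]
for n,x,y in(('scene',300,190),('top',210,180)):
  shot(n,'pics/'+n+'10')
  f=cv2.imread('pics/'+n+'10_raw.png')[y:y+120,x:x+130];o.append(cv2.resize(f,None,fx=6,fy=6,interpolation=2))
cv2.imwrite('pics/p10.png',o[0]);cv2.imwrite('pics/p11.png',o[1])"
```

```text
t 20.45 tcp rel hinge [  -1.5223 -190.481   233.3236] F chamber [ 0.193  -0.226   0.4156] j [-0.6683  0.1391  1.0169  1.7776 -0.1216  1.2925  0.0635]
rv [ 0.0002 -0.0001  0.0006]
delta [ 0.1873  0.44   -0.4508]
```

View pics/p10.png

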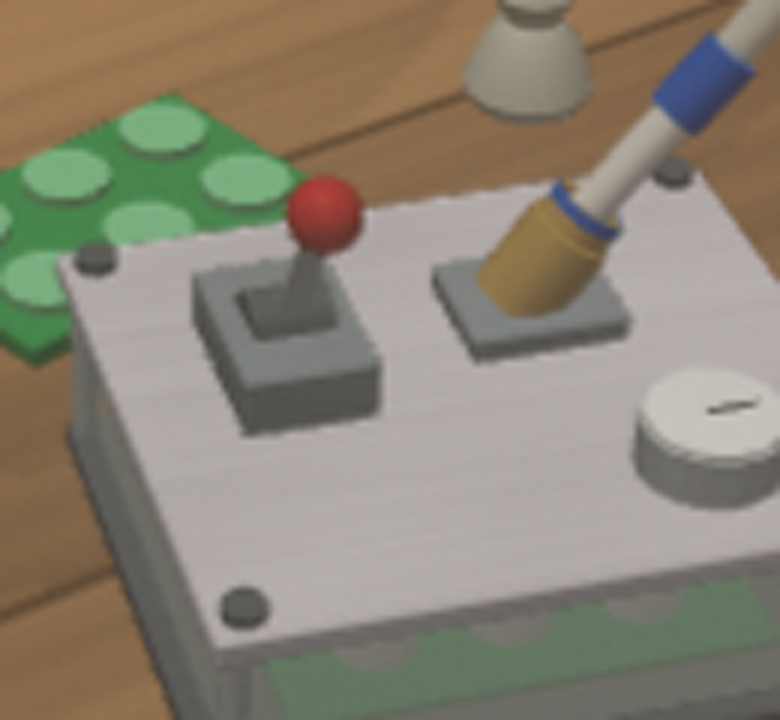

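View pics/p11.png

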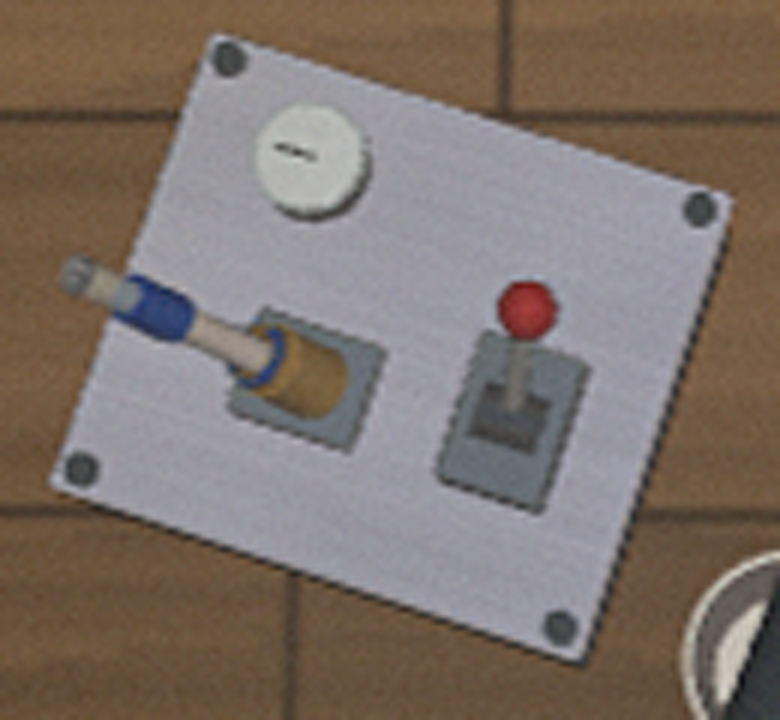

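View pics/scene10.png

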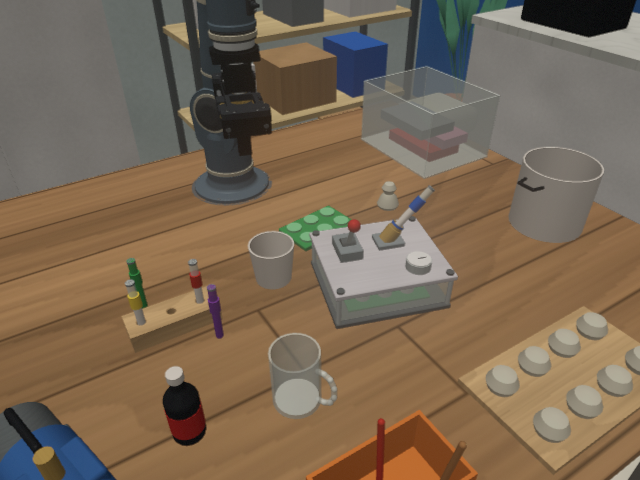

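Next I'll check the lever angle and the filter's exposed length from these images.

Run:
```python
from lev import *
CR.update(s=("scene",300,190,6),t=("top",210,180,6))
b,r=tri([('s',325,215),('t',527,311)]);q=C.T@(b-H);print("ball",b,r,"rel hinge",q*1e3,"lean",np.degrees(np.arctan2(q[0],q[2])))
# tube top: scene full img approx, top crop
th=np.radians(35);a=C@[0,np.sin(th),np.cos(th)]
f=cv2.imread('pics/scene10_raw.png')[180:230,400:450];cv2.imwrite('pics/p12.png',cv2.resize(f,None,fx=10,fy=10,interpolation=2))
```

```text
ball [0.5838 0.0171 0.1817] [-0.0437  0.0061 -0.0491 -0.0301] rel hinge [37.1629  1.4977 69.6926] lean 28.068309441939864
```

View pics/p12.png

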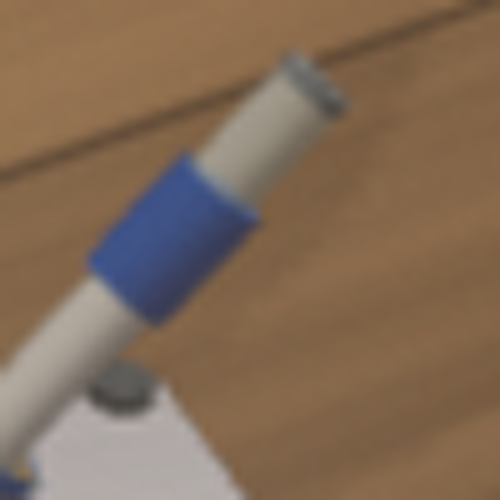

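Run:
```python
from lev import *
CR.update(s=("scene",400,180,10),t=("top",210,180,6))
b,r=tri([('s',316,82),('t',77,274)]);th=np.radians(35);a=C@[0,np.sin(th),np.cos(th)]
for m in([.5727,.1399,.1312],[.5726,.1398,.132]):
  v=b-m;print(b,r,"exposed",v@a,"dir err",np.degrees(np.arccos(v@a/np.linalg.norm(v))))
```

```text
[0.5931 0.203  0.2123] [-0.0618  0.0114 -0.061  -0.0479] exposed 0.10447693847057096 dir err 4.290664378174327
[0.5931 0.203  0.2123] [-0.0618  0.0114 -0.061  -0.0479] exposed 0.10389376015193581 dir err 4.62339590093188
```

```bash
python3 -c "
from workcell import robot
print(robot.close_job())"
```

```text
the job is handed in; nothing more can be done
None
```

I pushed the blue-collared filter into the slanted port until it bore on the stop, then released it. I then swung the vent lever fully over, away from the robot, and handed the job in at about 20.6 s of the 58 s allowed.

**Filter:** I felt the seal at about 13 mm, with 10–13 N while sliding. At about 26.4 mm the tube stopped moving and the force rose to 27 N, about 15 N over that and well under the 60 N limit. After release, the images show about 104 mm of tube exposed, which puts it about 26 mm deep.

**Lever:** It reached a hard stop, with about 10 N and no further movement. Afterwards its lean measured 28° to the far side. The specified end is 29°, and the difference is within the camera error.

**Surroundings:** In the last scene picture the red and yellow tubes, the green and purple look-alikes and the loose items all stood where they started. The robot was clear, with no force on the wrist.

**Disagreements:**
- The fitted port position was off by about 2 mm from the images, so I corrected it by the wrist camera before inserting.
- The tube's measured direction differs from the nominal port axis by about 4°. I put this down to image error plus the tube's play in the bore, but did not check it further.

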